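Pack the ewer's broken-off handle and spout into the cut-foam tray

TASK

The white porcelain handle and spout broken off the ewer lie loose on the glass slab: pack each into the foam tray on the sloping stand, in the empty cut-out that has its outline, so that it lies flat on the floor of the cut-out. They are fragile, so set them down rather than letting them drop, topple or slide into place, and leave the lid in the tray and everything else on the bench where it is.

Things in the scene. Friction and masses are not known exactly. Their poses are not given: they have to be found in the camera images.
- handle_mid (a point): Mid of the loose ewer handle, half-way up: white porcelain C strap lying on its side, 144x51 mm, 26 mm high, 100-220 g. Point is 13 mm above its underside, in the straight bar (x -25..25, y -7..7 mm): grip across y. Two arms, 18 mm thick at the ends, curl to -y: ends at x +60, y -41 and (longer) x -66, y -43 mm. Outermost x -75, +69. z up.
- spout_mid (a point): Mid of the loose ewer spout, half-way up: white porcelain swan neck lying on its side, 138 mm long, 30 mm high, 80-170 g. Point is 15 mm above its underside, in the straight neck (x -28..25, y -14..14 mm): grip across y. Flares to a foot 52 mm wide at x -64 (y -35..17); bends to a 19 mm tip at x +70, y +20 mm. Balances at this point. z up.
- cutout_handle (a point): Floor of the handle-shaped cut-out, where the handle's mid belongs: packed, handle_mid is 13 mm along +z from here, all axes agreeing (fits one way round only). x up the slope away from robot, y level, z square out of the foam, 25 deg from vertical, leaning to the robot. 12 mm deep (handle stands 14 mm proud), 3.5 mm clearance. Finger scoop of equal depth at the bar: x -15..15, y -59..43 mm.
- cutout_spout (a point): Floor of the spout-shaped cut-out, where the spout's mid belongs: packed, spout_mid is 15 mm along +z from here, all axes agreeing (fits one way round only). x up the slope, y level, z square out of the foam, 25 deg from vertical, leaning to the robot. 12 mm deep (spout stands 18 mm proud), 3.5 mm clearance. Finger scoop of equal depth at the neck: x -15..15, y -51..51 mm.
- tray_stand: Wooden tilting stand, 250x380 mm, fixed; origin under its base, x away from robot. On its 25 degree slope a white tray, 180x350 mm, holds three charcoal foam pieces (166 mm up the slope, 112 mm across) with pale cut-out floors side by side in changing order: handle, spout, lid. Tray walls stand 4 mm above the foam, nothing higher but the lid's knob. Top edge 0.16 m above the bench.
- slab: Glass working slab, 320 (x) by 360 (y) by 8 mm, fixed on the bench, origin under its middle. The handle and the spout lie on its upper face, one on each side of its middle along y.
- lid: The ewer's round lid, 83 mm in diameter, 47 mm high with its knob, already lying in its own round cut-out in the tray; origin under its middle. Leave it.
- ewer: The white and blue ewer without handle, spout and lid, 190 mm high, 136 mm across, standing on the bench at the far right; origin under its middle. Leave it.
- saucer: Small white mixing bowl, 68 mm across, 16 mm high, on the far part of the slab, midway between the two pieces' places; origin under its middle. Leave it.
- palette_knife: Palette knife, 180 mm long, 18 mm wide, 12 mm high, lying across the slab's near edge (its own x along the knife); origin under its middle. Leave it.
- brush_jar: Glass jar of brushes, 76 mm across, 210 mm high over the brushes, beyond the slab; origin under its middle. Leave it.
- solvent_a: White bottle with blue cap, 125 mm high, at the back; origin under its middle. Leave it.
- solvent_b: Amber bottle with blue cap, 105 mm high, at the back; origin under its middle. Leave it.
- caliper: Digital caliper, 210 mm long, 12 mm high, lying at the left of the robot, in front of the stand; origin under the middle of its beam. Leave it.
Things that resemble listed ones, but are neither listed nor needed, are in the scene too. What is shaped like the part that bears handle_mid but brown or red is not meant.

How it is judged (in metres and radians):
At the end, for the whole second after the job is handed in: Handle and spout at rest in their own cut-outs: middle within 9 mm of its place each way, underside within 3 mm of the cut-out's floor, parallel to it within 4 degrees, turned to the outline within 8 degrees. Lid moved less than 12 mm, other bystanders less than 20 mm (x of handle_mid in the frame of cutout_handle between -0.009 and 0.009 m and y of handle_mid in the frame of cutout_handle between -0.009 and 0.009 m and z of handle_mid in the frame of cutout_handle between 0.01 and 0.016 m and angle between the z axis of handle_mid and the z axis of cutout_handle, either way round below 0.07 rad and angle between the x axis of handle_mid and the x axis of cutout_handle, either way round below 0.14 rad and linear speed of each of handle, spout below 0.02 m/s and x of spout_mid in the frame of cutout_spout between -0.009 and 0.009 m and y of spout_mid in the frame of cutout_spout between -0.009 and 0.009 m and z of spout_mid in the frame of cutout_spout between 0.012 and 0.018 m and angle between the z axis of spout_mid and the z axis of cutout_spout, either way round below 0.07 rad and angle between the x axis of spout_mid and the x axis of cutout_spout, either way round below 0.14 rad and distance of lid from where it was at the start of the episode below 0.012 m and distance of each of ewer, brush_jar, solvent_a, solvent_b, saucer, palette_knife, caliper from where it was at the start of the episode below 0.02 m); the robot touches nothing.
It fails at once if the handle is dropped, topples or slides off: faster than 0.4 m/s or 4.5 rad/s while the fingers do not touch it ((linear speed of handle above 0.4 m/s or angular speed of handle above 4.5 rad/s) and not (contact force between the fingers and handle above 0.02 N)).
It fails at once if the spout is dropped, topples or slides off: faster than 0.4 m/s or 4.5 rad/s while the fingers do not touch it ((linear speed of spout above 0.4 m/s or angular speed of spout above 4.5 rad/s) and not (contact force between the fingers and spout above 0.02 N)).
It fails at once if the lid is knocked about in its cut-out (moved more than 12 mm) (distance of lid from where it was at the start of the episode above 0.012 m).
It fails at once if another thing on the bench is knocked away (moved more than 20 mm) (distance of any of ewer, brush_jar, solvent_a, solvent_b, saucer, palette_knife, caliper from where it was at the start of the episode above 0.02 m).
It also fails if it takes over 62 s, if anything falls off the work surface, if the arm or the gripper's body presses on something with over 40 N, if the wrist force passes 120 N, or if a joint passes its speed limit or range.

ROBOT

A 6-joint arm with a two-finger parallel gripper is mounted at the origin on the work surface. World frame = base frame: x ahead of the robot, y to its left, z up, the work surface at z = 0. Lengths are in m, angles in degrees, forces in N, time in s.
With the tool pointing down it reaches from about 0.4 to 0.825 m from the base axis. Payload 7 kg.
Tool frame: the origin (TCP) lies midway between the tips of the shut fingers; the grasp point (between the pads) lies 19 mm behind it (ctrl.hold_point_z is the distance from the TCP to the grasp point, in m); z points along the fingers, y is the line along which they close (so a half turn about z gives the same grasp; the last joint's range is limited). The gripper opens to 88 mm and grips with 3 to 60 N. Pads are 19 mm wide; open, the fingers measure 130 mm over their backs; the gripper's body (78 mm by 193 mm) begins 47 mm behind the grasp point.
Start: joints at [88.757, 20.546, 0.682, 0, -70.136, -16.507], TCP at [0.206, 0.643, 0.227] pointing down, gripper open.
Joint ranges: [-176.03, 176.03], [-82.01, 121.73], [-58.28, 71.71], [-173.87, 95.51], [-174.79, -0.11], [-173.66, 173.66]. Speed limits (degrees/s): [136.94, 136.94, 172.46, 180, 180, 180].

INTERFACE

Orientations are given as [roll, pitch, yaw] about the fixed x, y, z axes, in that order (R = Rz(yaw) Ry(pitch) Rx(roll)).
In Python, from plant import ctrl gives the robot as it stands.
- The arm moves only by the tool apply_moves, never from a script. Its argument "deltas" is a list of rows, each an object with "fingers": the finger opening in mm, from 0 to 87.6; "delta_pos": the shift along the tool's x, y, z in mm, a list of three; "angular": the turn, a rotation vector about the tool's x, y, z in degrees, a list of three. A call has 1 to 10 rows; each row is the pose to reach, as a shift and turn from the pose commanded when the call began, along the tool's axes at that moment; what a row does not reach only later rows make up. A row lasts 1/10 s, in which the tool goes at most 50 mm and 8.59 degrees, less where a joint would pass 70% of its speed; a pose out of reach is approached as far as the arm can. A call with a gripper value outside its range is refused whole. The fingers move at their own pace and stop on an object; the grip force is fixed at half the most. Time passes only in rows, so rows that repeat a pose let the fingers close. It gives the time, the measured TCP pose, the force, the opening and the grip force at its end, in the units of the state.
- ctrl.get_obs(): the state, without advancing time (a new reading comes with each control period).
- ctrl.snapshot(name): name is "scene" or "top" or "wrist"; returns the picture (400x640x3 uint8, red, green, blue); there is no depth.
- ctrl.camera_params(name): a dict with "fx", "fy", "cx", "cy" (pixels), "cam_to_world" (4x4, takes a point from camera to world coordinates); the wrist camera has in their place "mount" (4x4, takes a point from camera to tool coordinates, whose origin is the TCP and whose axes are the flange's). Camera axes: x right, y up, looking along -z (the intrinsics and any distortion apply to the point x, -y, -z); pixel columns grow to the right and rows downward; lengths in m; the calibration is good to about 2 mm. The wrist camera is an equidistant fisheye: a pixel r from the principal point sees the ray r / f radians off the axis. A picture is of the moment at which its call begins: read the wrist's pose just before it. camera_params takes no time and is no camera call.
- ctrl.close_job(): hands the job in; it is judged then, once.
The state is a dict: "clock": time; "joint_pos": joint angles; "qvel": joint speeds; "tau": joint torques, N m; "tool_pos": TCP position; "orientation": TCP orientation; "force": force on the tool from outside, world axes, zero at the start; "moment": the same for the moment, N m; "opening": finger opening in m; "gripper_force": force on a finger pad.
Only numpy, scipy, OpenCV 4.12 (cv2) and the standard library are available. Lean on these libraries where they do the work, as an engineer would, in place of code of your own. Each camera call takes 0.05 s, during which the arm holds its last target. There are 200 camera calls.

## Working session

There is one attempt and no reset: what is moved stays moved. The work goes in short steps, Python scripts to look and compute and a tool call to move; the robot and the scene stay as the last step left them, time stands still between calls to the robot, and variables do not carry over. Pictures are saved under pics/ and viewed, at most 10 in all, crops included, and the job is handed in when it is done.

Besides the shell and the picture viewer there is one more tool, called after "Call:" in YAML: its name, and indented under it one key for each argument. apply_moves: Moves the arm, as the interface text tells. Its arguments: {"type":"object","properties":{"deltas":{"type":"array"}},"required":["deltas"]}

```bash
mkdir -p pics; ls; python3 - <<'E'
from plant import ctrl
import cv2
for n in("scene","top"):
    cv2.imwrite(f"pics/{n}0.png",ctrl.snapshot(n)[:,:,::-1])
    p=ctrl.camera_params(n);print(n,{k:(v.tolist() if hasattr(v,'tolist') else v) for k,v in p.items()})
p=ctrl.camera_params("wrist");print(p)
print(ctrl.get_obs())
E
```

```text
pics
scene {'fx': 363.4063175380453, 'fy': 363.4063175380453, 'cx': 312.1652591999974, 'cy': 198.09831422850792, 'cam_to_world': [[0.748005845359825, -0.47616474265539177, 0.46233580129539836, 1.054369880657195], [0.6634237978609691, 0.5562456425046916, -0.5004594385424964, -0.6822728917699927], [-0.018871135081430682, 0.681071158577771, 0.7319740140293717, 0.9762344376202424], [0.0, 0.0, 0.0, 1.0]]}
top {'fx': 441.03279661336364, 'fy': 441.03279661336364, 'cx': 324.92145799041464, 'cy': 198.69034298666855, 'cam_to_world': [[-0.04387003923123031, 0.9785730184470386, -0.2011722327392674, 0.26954204079870625], [-0.999029119383667, -0.04215883610119131, 0.01278480199640489, -0.06665469209345418], [0.004029675091704159, 0.2015377882831023, 0.9794724506654643, 1.2249250196726194], [0.0, 0.0, 0.0, 1.0]]}
{'fx': 309.70691628693146, 'fy': 309.70691628693146, 'cx': 320.23894405871096, 'cy': 201.2294307813204, 'mount': array([[ 6.04836800e-04,  9.69817197e-01,  2.43832398e-01,
         6.53043048e-02],
       [ 9.99999786e-01, -6.47442892e-04,  9.45919460e-05,
        -4.36881769e-04],
       [ 2.49604449e-04,  2.43832288e-01, -9.69817381e-01,
        -1.57719182e-01],
       [ 0.00000000e+00,  0.00000000e+00,  0.00000000e+00,
         1.00000000e+00]])}
{'clock': 0.1, 'joint_pos': array([ 8.87555343e+01,  2.05871734e+01,  6.41325143e-01, -1.73003237e-02,
       -7.01372392e+01, -1.65056945e+01]), 'qvel': array([-0.07358308, -0.03136391,  0.15335487,  0.05946831, -0.0068079 ,
        0.1180901 ]), 'tau': array([-1.46288930e-03, -5.84162557e+01,  2.93752581e+01,  7.01554567e+00,
        1.02061545e-02, -4.42199075e-05]), 'tool_pos': array([0.20569407, 0.64244927, 0.22573703]), 'orientation': array([ 1.79915715e+02, -8.01383718e-03, -1.77560442e+01]), 'force': array([0.61985146, 0.06890984, 0.04973193]), 'moment': array([0.02112501, 0.04392395, 0.00855812]), 'gripper_force': 0.0, 'opening': 0.08715508665581753}
```

View pics/scene0.png

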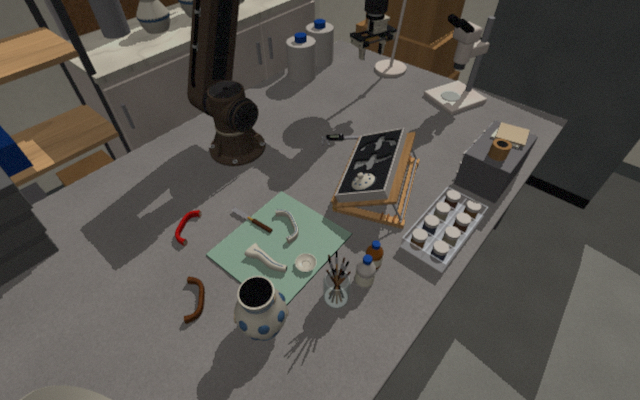

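View pics/top0.png

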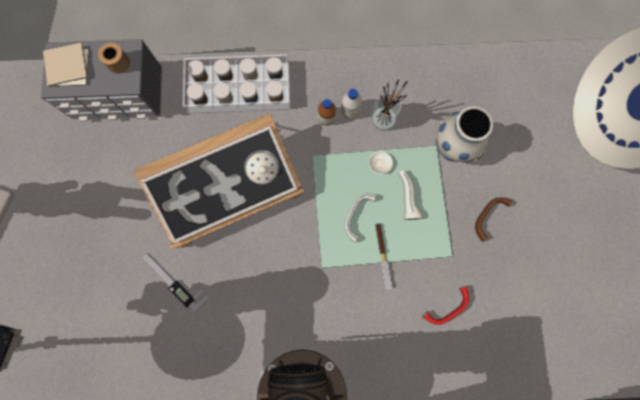

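The white handle is at about (360,218) in the top view. The lookalikes are the brown handle at (493,215) and the red one at (447,308), so I choose the white one on the slab. The spout is at (411,195). In the tray the handle cut-out is at about (185,198), the spout cut-out at (222,183) and the lid at (262,167). Next is one enlarged crop.

```bash
python3 - <<'E'
import cv2,numpy as np
a=cv2.imread("pics/top0.png")
f=lambda x,y:cv2.resize(a[y:y+95,x:x+100],None,fx=4,fy=4,interpolation=cv2.INTER_CUBIC)
cv2.imwrite("pics/c1.png",np.hstack([f(335,160),f(155,145)]))
E
```

```text
(no output)
```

View pics/c1.png

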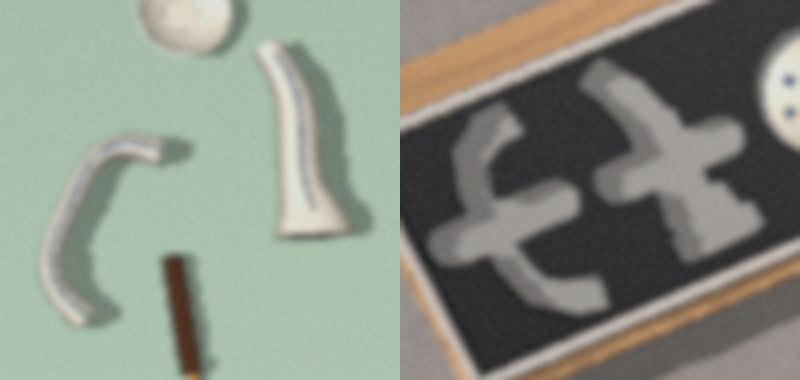

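The crop confirms the white handle: +x end at crop (160,149), −x end at (82,321), arms to the right. The spout has its tip at (265,45) and foot corners at (277,236) and (350,234). Handle scoop ends are at (430,247) and (582,192). Spout scoop ends are at (596,186) and (745,131).

```bash
cat > h.py <<'E'
import numpy as np, cv2
from plant import ctrl
from scipy.spatial.transform import Rotation as R
from scipy.optimize import least_squares
def toolT(o=None):
    o=o or ctrl.get_obs(); T=np.eye(4); T[:3,:3]=R.from_euler('xyz',o['orientation'],degrees=True).as_matrix(); T[:3,3]=o['tool_pos']; return T
def proj(P,name,T=None):
    "world points (N,3) -> pixels; T = tool pose for wrist"
    p=ctrl.camera_params(name); C=T@p['mount'] if name=='wrist' else np.array(p['cam_to_world'])
    q=(np.atleast_2d(P)-C[:3,3])@C[:3,:3]; q=q*[1,-1,-1]
    r=np.hypot(q[:,0],q[:,1]); 
    s=np.arctan2(r,q[:,2])/r if name=='wrist' else 1/q[:,2]
    return np.c_[p['fx']*q[:,0]*s+p['cx'],p['fy']*q[:,1]*s+p['cy']]
def pose(x,y,z,yaw,tilt=0):
    T=np.eye(4); T[:3,:3]=(R.from_euler('z',yaw,degrees=True)*R.from_euler('y',-tilt,degrees=True)).as_matrix(); T[:3,3]=x,y,z; return T
def ap(T,pts): return np.atleast_2d(pts)@T[:3,:3].T+T[:3,3]
def fit(x0,mk,obs):
    "obs: list of (local pts mm, pixels, cam, toolT)"
    f=lambda v: np.concatenate([(proj(ap(mk(v),np.array(l)/1000),c,T)-np.array(px)).ravel() for l,px,c,T in obs])
    r=least_squares(f,x0,x_scale=[.01]*(len(x0)-1)+[1],loss='soft_l1'); return r.x,r.fun.reshape(-1,2)
E
python3 - <<'E'
from h import *
np.set_printoptions(precision=4,suppress=True)
S=lambda l:[((u+.5)/4-.5+335,(v+.5)/4-.5+160) for u,v in l]
W=lambda l:[((u-400+.5)/4-.5+155,(v+.5)/4-.5+145) for u,v in l]
for n,l,px,h in (("handle",[(60,-41,8),(-66,-43,8)],[(160,149),(82,321)],.021),("spout",[(-64,17,0),(-64,-35,0),(70,20,0)],[(277,236),(350,234),(265,45)],.023)):
    print(n,*fit([.5,-.2,0],lambda v:pose(v[0],v[1],h,v[2]),[(l,S(px),"top",None)]))
for n,l,px in (("ch",[(0,43,12),(0,-59,12)],[(430,247),(582,192)]),("cs",[(0,51,12),(0,-51,12)],[(596,186),(745,131)])):
    print(n,*fit([.5,.2,20],lambda v:pose(v[0],v[1],.10,v[2],25),[(l,W(px),"top",None)]))
E
```

```text
handle [  0.4786  -0.1542 -28.6669] [[-0.3459  1.02  ]
 [ 0.3382 -0.9391]]
spout [ 0.5154 -0.3166 -2.5321] [[-0.2732 -0.4379]
 [ 0.3059  0.0799]
 [-0.0296  0.3534]]
ch [ 0.5145  0.2978 18.2815] [[-0.0046  0.0014]
 [ 0.0046 -0.0015]]
cs [ 0.5529  0.1847 18.6703] [[-0.0572  0.0195]
 [ 0.0576 -0.0207]]
```

```bash
cat >> h.py <<'E'
def down(x,y,z,yaw,tilt=0):
    "tool pose whose -z is the z of an object pose"
    T=pose(x,y,z,yaw,tilt); T[:3,:3]=T[:3,:3]@np.diag([1,-1,-1]); return T
def delta(G,T=None):
    T=toolT() if T is None else T; D=np.linalg.inv(T)@G
    print("pos",np.round(D[:3,3]*1000,1),"ang",np.round(R.from_matrix(D[:3,:3]).as_rotvec(degrees=True),2))
E
python3 -c "
from h import *
delta(down(.56,.25,.33,19))"
```

```text
pos [ 457.1  265.9 -103.8] ang [ 8.000e-02  2.000e-02 -3.676e+01]
```

Call:
apply_moves:
  deltas:
    - {"fingers": 40,"delta_pos": [40,20,-25],"angular": [0,0,-5]}
    - {"fingers": 40,"delta_pos": [457,266,-104],"angular": [0,0,-36.8]}
    - {"fingers": 40,"delta_pos": [457,266,-104],"angular": [0,0,-36.8]}
    - {"fingers": 40,"delta_pos": [457,266,-104],"angular": [0,0,-36.8]}
    - {"fingers": 40,"delta_pos": [457,266,-104],"angular": [0,0,-36.8]}
    - {"fingers": 40,"delta_pos": [457,266,-104],"angular": [0,0,-36.8]}
    - {"fingers": 40,"delta_pos": [457,266,-104],"angular": [0,0,-36.8]}
    - {"fingers": 40,"delta_pos": [457,266,-104],"angular": [0,0,-36.8]}
    - {"fingers": 40,"delta_pos": [457,266,-104],"angular": [0,0,-36.8]}
    - {"fingers": 40,"delta_pos": [457,266,-104],"angular": [0,0,-36.8]}

```text
clock: 1.1
tool_pos: [0.5334, 0.2791, 0.324]
orientation: [-180.0, 0.0, 19.1]
force: [0.5, 1.5, 0.6]
opening: 0.0401
gripper_force: 0.0
```

```bash
python3 -c "
from h import *
delta(down(.56,.25,.33,19))"
```

```text
pos [15.6 36.2 -6. ] ang [-0.    0.01  0.06]
```

Call:
apply_moves:
  deltas:
    - {"fingers": 40,"delta_pos": [0,0,0],"angular": [0,0,0]}
    - {"fingers": 40,"delta_pos": [0,0,0],"angular": [0,0,0]}
    - {"fingers": 40,"delta_pos": [0,0,0],"angular": [0,0,0]}
    - {"fingers": 40,"delta_pos": [0,0,0],"angular": [0,0,0]}

```text
clock: 1.5
tool_pos: [0.5317, 0.2818, 0.3235]
orientation: [180.0, 0.0, 19.1]
force: [0.4, 0.1, -1.0]
opening: 0.04
gripper_force: 0.0
```

```bash
python3 -c "
from h import *
np.set_printoptions(suppress=True)
T=toolT(); np.save('T1.npy',T)
a=ctrl.snapshot('wrist')[:,:,::-1].copy(); cv2.imwrite('pics/w1.png',a)
print(T)
P=proj(np.array([[.5145,.2978,.1],[.5529,.1847,.1]]),'wrist',T);print(P)
c=P.mean(0).astype(int);x,y=max(c[0]-130,0),max(c[1]-100,0);print(x,y)
cv2.imwrite('pics/w1c.png',cv2.resize(a[y:y+200,x:x+260],None,fx=3,fy=3,interpolation=cv2.INTER_CUBIC))
"
```

```text
[[ 0.94470761  0.32791343 -0.00055393  0.5317297 ]
 [ 0.32791332 -0.94470777 -0.00028468  0.28181731]
 [-0.00061665  0.00008729 -0.99999981  0.32345323]
 [ 0.          0.          0.          1.        ]]
[[303.94514665 186.28799032]
 [397.43796094 187.25929909]]
220 86
```

View pics/w1c.png

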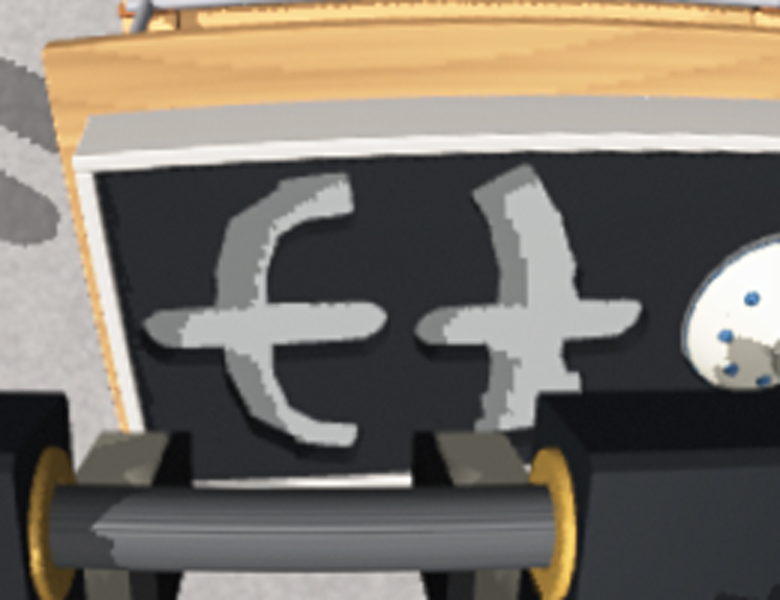

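The wrist crop shows both empty cut-outs, with handle scoop ends at (146,328) and (387,320), spout scoop ends at (415,331) and (642,312), and the spout cut-out tip at (507,178). I fit these together with the top-view pixels.

```bash
cat >> h.py <<'E'
def fit2(x0,mk,obs):
    f=lambda v: np.nan_to_num(np.concatenate([w*(proj(ap(mk(v),np.array(l)/1000),c,T)-np.array(px,float)).ravel() for l,px,c,T,w in obs]))
    r=least_squares(f,x0,x_scale='jac',loss='soft_l1'); J=np.linalg.pinv(r.jac.T@r.jac); return r.x,r.fun.reshape(-1,2),np.sqrt(np.diag(J))
E
cat > tray.py <<'E'
from h import *
np.set_printoptions(precision=4,suppress=True)
W=lambda l:[((u-400+.5)/4-.5+155,(v+.5)/4-.5+145) for u,v in l]
C=lambda l:[((u+.5)/3-.5+220,(v+.5)/3-.5+86) for u,v in l]
T1=np.load('T1.npy');n=np.nan
hl=[(0,43,6),(0,-59,6),(72.5,-30,12),(-78.5,-30,0),(60,-46,0),(-66,-47,0)]
hp=[(146,328),(387,320),(n,175),(n,446),(354,n),(357,n)]
sl=[(0,51,12),(0,-51,0),(73.5,20.5,12)]; sp=[(415,331),(642,312),(507,178)]
ht=[(0,43,0),(0,-59,12)],[(430,247),(582,192)]; st=[(0,51,0),(0,-51,12)],[(596,186),(745,131)]
def mkH(v): return pose(*v[:3],v[5],25)
def mkS(v):
    T=mkH(v).copy(); T[:3,3]+=T[:3,:3]@[v[3],v[4],0]; return T
def both(v):
    f=[]
    for mk,l,p,c,T,w in ((mkH,hl,C(hp),'wrist',T1,1),(mkS,sl,C(sp),'wrist',T1,1),(mkH,ht[0],W(ht[1]),'top',None,1),(mkS,st[0],W(st[1]),'top',None,1)):
        f.append(np.nan_to_num(w*(proj(ap(mk(v),np.array(l)/1000),c,T)-np.array(p))).ravel())
    return np.concatenate(f)
r=least_squares(both,[.51,.3,.1,0,-.11,18],x_scale='jac',loss='soft_l1')
print(r.x,np.sqrt(np.diag(np.linalg.inv(r.jac.T@r.jac)))*.5);print(r.fun.reshape(-1,2).round(2))
np.save('TH.npy',mkH(r.x));np.save('TS.npy',mkS(r.x));print(mkS(r.x)[:3,3])
E
python3 tray.py
```

```text
[ 0.5087  0.2988  0.103  -0.0026 -0.1208 20.7876] [0.0004 0.0004 0.0013 0.0009 0.0006 0.2841]
[[-1.17 -0.26]
 [ 0.53  0.1 ]
 [ 0.   -0.5 ]
 [ 0.    0.14]
 [ 1.2   0.  ]
 [-0.11  0.  ]
 [ 0.29  0.89]
 [ 0.   -0.41]
 [-0.07 -1.05]
 [ 0.3   1.64]
 [-0.97  1.02]
 [ 0.36  0.97]
 [-0.36  0.43]]
[0.5494 0.1849 0.1019]
```

```bash
python3 -c "
from h import *
H=np.load('TH.npy');G=H.copy();G[:3,3]=ap(H,[.05,-.06,.2])[0];G[:3,:3]=H[:3,:3]@np.diag([1,-1,-1]);print(G[:3,3]);delta(G)"
```

```text
[0.49337294 0.22874556 0.30542568]
pos [-53.7  37.6  18.2] ang [ 0.36 25.02 -1.61]
```

Call:
apply_moves:
  deltas:
    - {"fingers": 40,"delta_pos": [-54,38,18],"angular": [0.4,25,-1.6]}
    - {"fingers": 40,"delta_pos": [-54,38,18],"angular": [0.4,25,-1.6]}
    - {"fingers": 40,"delta_pos": [-54,38,18],"angular": [0.4,25,-1.6]}
    - {"fingers": 40,"delta_pos": [-54,38,18],"angular": [0.4,25,-1.6]}
    - {"fingers": 40,"delta_pos": [-54,38,18],"angular": [0.4,25,-1.6]}
    - {"fingers": 40,"delta_pos": [-54,38,18],"angular": [0.4,25,-1.6]}
    - {"fingers": 40,"delta_pos": [-54,38,18],"angular": [0.4,25,-1.6]}
    - {"fingers": 40,"delta_pos": [-54,38,18],"angular": [0.4,25,-1.6]}

```text
clock: 2.35
tool_pos: [0.495, 0.2286, 0.3065]
orientation: [-179.9, -25.0, 20.6]
force: [1.2, 0.2, -0.3]
opening: 0.04
gripper_force: 0.0
```

```bash
python3 -c "
from h import *
np.set_printoptions(suppress=True)
T=toolT(); np.save('T2.npy',T)
a=ctrl.snapshot('wrist')[:,:,::-1].copy(); cv2.imwrite('pics/w2.png',a)
H=np.load('TH.npy');S=np.load('TS.npy')
P=proj(np.array([H[:3,3],S[:3,3]]),'wrist',T);print(P)
c=P.mean(0).astype(int);x,y=max(c[0]-130,0),max(c[1]-100,0);print(x,y)
cv2.imwrite('pics/w2c.png',cv2.resize(a[y:y+200,x:x+260],None,fx=3,fy=3,interpolation=cv2.INTER_CUBIC))
"
```

```text
[[271.13543711 222.80086209]
 [369.6312967  224.67368159]]
190 123
```

View pics/w2c.png

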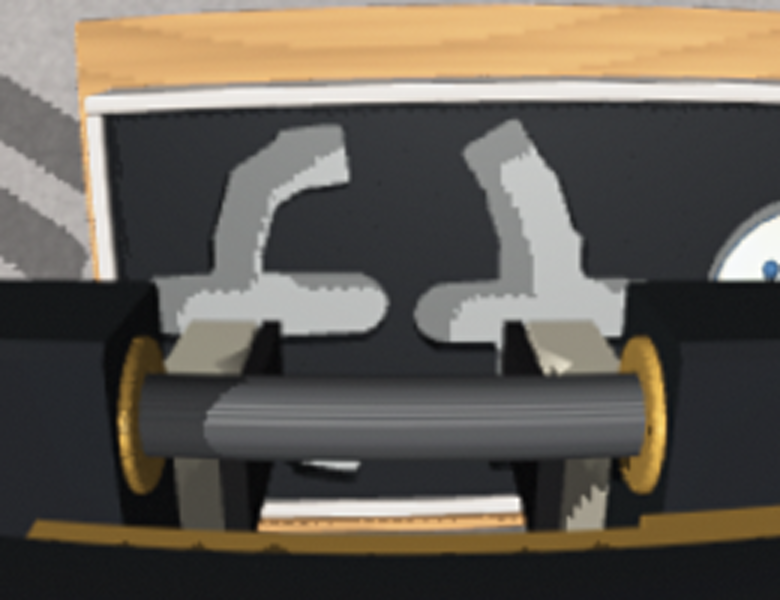

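From this square-on view (crop coordinates) I read the handle scoop right end at (388,305), scoop edges at v 274 and 335, handle cut-out extremes at v 126 and 468, the spout scoop left end at (413,311), and the spout cut-out tip at (491,136).

```bash
python3 - <<'E'
s=open('tray.py').read()
s=s.replace("def mkH","""D=lambda l:[((u+.5)/3-.5+190,(v+.5)/3-.5+123) for u,v in l]
T2=np.load('T2.npy')
h2=[(0,-59,6),(15,-40,12),(-15,-40,0),(72.5,-30,3),(-78.5,-30,0)];p2=[(388,305),(n,274),(n,335),(n,126),(n,468)]
s2=[(0,51,6),(15,-30,12),(-15,30,0),(73.5,20.5,6)];q2=[(413,311),(n,281),(n,343),(491,136)]
def mkH""",1).replace("for mk,l,p,c,T,w in (","for mk,l,p,c,T,w in ((mkH,h2,D(p2),'wrist',T2,1),(mkS,s2,D(q2),'wrist',T2,1),")
open('tray.py','w').write(s)
E
python3 tray.py; python3 -c "
from h import *
delta(down(.535,-.235,.26,-15))"
```

```text
[ 0.5085  0.2989  0.1023 -0.0034 -0.1206 20.9041] [0.0003 0.0003 0.0009 0.0006 0.0005 0.2494]
[[ 0.1   0.2 ]
 [ 0.    0.01]
 [ 0.    0.22]
 [ 0.   -0.58]
 [ 0.    1.1 ]
 [ 0.57  0.86]
 [ 0.   -0.17]
 [ 0.   -0.05]
 [ 1.16 -1.68]
 [-1.15 -0.36]
 [ 0.41 -0.16]
 [ 0.   -0.65]
 [ 0.   -0.11]
 [ 0.98  0.  ]
 [-0.11  0.  ]
 [-0.07  1.1 ]
 [-0.49 -0.36]
 [-0.67 -0.73]
 [ 0.36  1.79]
 [-0.95  1.11]
 [ 0.41  1.36]
 [-0.37  0.76]]
[0.5487 0.1851 0.1008]
pos [-133.3  447.7  -11.6] ang [ -7.81 -24.15  35.07]
```

```bash
python3 -c "
from h import *
delta(down(.565,-.235,.30,-15))"
```

```text
pos [-91.  458.2 -36.1] ang [ -7.81 -24.15  35.07]
```

Call:
apply_moves:
  deltas:
    - {"fingers": 40,"delta_pos": [-91,458,-36],"angular": [-7.8,-24.15,35.1]}
    - {"fingers": 40,"delta_pos": [-91,458,-36],"angular": [-7.8,-24.15,35.1]}
    - {"fingers": 40,"delta_pos": [-91,458,-36],"angular": [-7.8,-24.15,35.1]}
    - {"fingers": 40,"delta_pos": [-91,458,-36],"angular": [-7.8,-24.15,35.1]}
    - {"fingers": 40,"delta_pos": [-91,458,-36],"angular": [-7.8,-24.15,35.1]}
    - {"fingers": 40,"delta_pos": [-91,458,-36],"angular": [-7.8,-24.15,35.1]}
    - {"fingers": 40,"delta_pos": [-91,458,-36],"angular": [-7.8,-24.15,35.1]}
    - {"fingers": 40,"delta_pos": [-91,458,-36],"angular": [-7.8,-24.15,35.1]}
    - {"fingers": 40,"delta_pos": [-91,458,-36],"angular": [-7.8,-24.15,35.1]}
    - {"fingers": 40,"delta_pos": [-91,458,-36],"angular": [-7.8,-24.15,35.1]}

```text
clock: 3.4
tool_pos: [0.5649, -0.2398, 0.2982]
orientation: [180.0, 0.1, -15.2]
force: [0.7, 0.4, -0.3]
opening: 0.0399
gripper_force: 0.0
```

Call:
apply_moves:
  deltas:
    - {"fingers": 40,"delta_pos": [0,0,0],"angular": [0,0,0]}
    - {"fingers": 40,"delta_pos": [0,0,0],"angular": [0,0,0]}
    - {"fingers": 40,"delta_pos": [0,0,0],"angular": [0,0,0]}

```text
clock: 3.7
tool_pos: [0.5646, -0.2349, 0.2995]
orientation: [-180.0, 0.0, -15.0]
force: [-0.3, 0.6, 0.0]
opening: 0.0403
gripper_force: 0.0
```

```bash
python3 -c "
from h import *
np.set_printoptions(suppress=True)
T=toolT(); np.save('T3.npy',T);print(T)
a=ctrl.snapshot('wrist')[:,:,::-1].copy(); cv2.imwrite('pics/w3.png',a)
P=proj(np.array([[.4786,-.1542,.021],[.5154,-.3166,.023]]),'wrist',T);print(P)
c=P.mean(0).astype(int);x,y=max(c[0]-130,0),max(c[1]-100,0);print(x,y)
cv2.imwrite('pics/w3c.png',cv2.resize(a[y:y+200,x:x+260],None,fx=3,fy=3,interpolation=cv2.INTER_CUBIC))
"
```

```text
[[ 0.96608706 -0.25821656  0.000064    0.56456888]
 [-0.25821653 -0.96608677  0.00075898 -0.23492873]
 [-0.00013416 -0.00074977 -0.99999971  0.2994554 ]
 [ 0.          0.          0.          1.        ]]
[[283.81017508 239.33257546]
 [383.76843221 189.62857748]]
203 114
```

View pics/w3c.png

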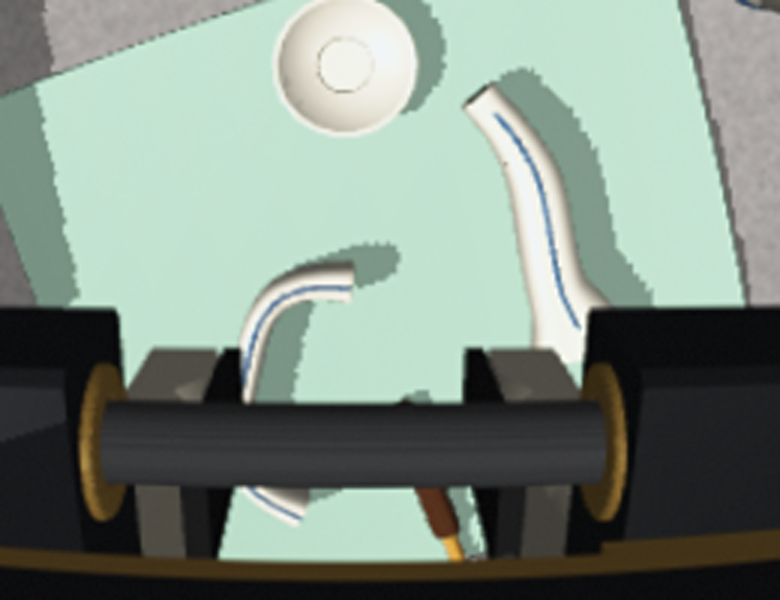

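The wrist crop shows the handle's blue-line ends at (350,290) and (300,521) with its bar line at (249,388), and the spout tip at (478,95) with neck edges at (527,270) and (575,270). I combine these with the top view.

```bash
python3 - <<'E'
from h import *
np.set_printoptions(precision=4,suppress=True)
S=lambda l:[((u+.5)/4-.5+335,(v+.5)/4-.5+160) for u,v in l]
C=lambda l:[((u+.5)/3-.5+203,(v+.5)/3-.5+114) for u,v in l]
T=np.load('T3.npy');n=np.nan
def run(name,h,x0,obs,fr):
    # fr: free-x points (y,z,pixel) on the wrist image
    def f(v):
        M=pose(v[0],v[1],h,v[2]); o=[np.array(w*(proj(ap(M,np.array(l)/1000),c,t)-np.array(px))).ravel() for l,px,c,t,w in obs]
        for i,(y,z,px) in enumerate(fr): o.append((proj(ap(M,np.array([v[3+i]*1000,y,z])/1000),'wrist',T)-np.array(C([px]))).ravel())
        return np.concatenate(o)
    r=least_squares(f,list(x0)+[0.0]*len(fr),x_scale='jac',loss='soft_l1')
    print(name,r.x,'sd',np.sqrt(np.diag(np.linalg.inv(r.jac.T@r.jac)))[:3]*.5);print(r.fun.reshape(-1,2).round(2))
    np.save(name+'.npy',pose(r.x[0],r.x[1],h,r.x[2]))
run('handle',.021,(.48,-.154,-28),[([(60,-41,13),(-66,-43,13)],C([(350,290),(300,521)]),'wrist',T,1),([(60,-41,8),(-66,-43,8)],S([(160,149),(82,321)]),'top',None,1)],[(0,13,(249,388))])
run('spout',.023,(.515,-.316,-2.5),[([(70,20,0)],C([(478,95)]),'wrist',T,1),([(-64,17,0),(-64,-35,0),(70,20,0)],S([(277,236),(350,234),(265,45)]),'top',None,1)],[(14,0,(527,270)),(-14,0,(575,270))])
H=np.load('handle.npy')
for q in 'handle','spout':
    G=np.load(q+'.npy')
    print(q);delta(G@np.r_[np.c_[np.diag([1,-1,-1]),[.0,0,.12]],[[0,0,0,1]]],T)
E
```

```text
handle [  0.4775  -0.155  -27.8056   0.0004] sd [0.0007 0.0005 0.4773]
[[ 0.35  0.64]
 [ 0.31 -0.53]
 [-0.26  1.05]
 [ 1.06 -0.62]
 [-2.07 -0.19]]
spout [ 0.5149 -0.317  -2.7715 -0.0184 -0.024 ] sd [0.0006 0.0005 0.4736]
[[-0.15 -0.18]
 [-0.24 -0.31]
 [ 0.34  0.28]
 [ 0.2   0.47]
 [-1.46  0.14]
 [ 1.39 -0.12]]
handle
pos [-104.7  -54.6  158.5] ang [-0.04  0.01 12.84]
spout
pos [-26.7  92.2 156.4] ang [ -0.04   0.   -12.19]
```

Call:
apply_moves:
  deltas:
    - {"fingers": 44,"delta_pos": [-105,-54,100],"angular": [0,0,12.8]}
    - {"fingers": 44,"delta_pos": [-105,-54,215],"angular": [0,0,12.8]}
    - {"fingers": 44,"delta_pos": [-105,-54,215],"angular": [0,0,12.8]}
    - {"fingers": 44,"delta_pos": [-105,-54,215],"angular": [0,0,12.8]}
    - {"fingers": 44,"delta_pos": [-105,-54,215],"angular": [0,0,12.8]}
    - {"fingers": 44,"delta_pos": [-105,-54,215],"angular": [0,0,12.8]}
    - {"fingers": 44,"delta_pos": [-105,-54,215],"angular": [0,0,12.8]}
    - {"fingers": 44,"delta_pos": [-105,-54,215],"angular": [0,0,12.8]}
    - {"fingers": 44,"delta_pos": [-105,-54,215],"angular": [0,0,12.8]}

```text
clock: 4.65
tool_pos: [0.4787, -0.1561, 0.0862]
orientation: [-179.9, -0.2, -27.8]
force: [0.4, -0.6, -0.1]
opening: 0.0439
gripper_force: 0.0
```

```bash
python3 -c "
from h import *
np.set_printoptions(suppress=True)
T=toolT(); np.save('T4.npy',T);print(T)
a=ctrl.snapshot('wrist')[:,:,::-1].copy(); cv2.imwrite('pics/w4.png',a)
G=np.load('handle.npy')
b=cv2.resize(a[100:400,190:460],None,fx=2,fy=2,interpolation=cv2.INTER_CUBIC)
L=np.array([(60,-41,13),(-66,-43,13),(25,0,13),(-25,0,13),(25,7,0),(-25,7,0)])/1000
for p in proj(ap(G,L),'wrist',T): print(p); cv2.circle(b,(int((p[0]-190)*2),int((p[1]-100)*2)),3,(0,0,255),-1)
cv2.imwrite('pics/w4c.png',b)
"
```

```text
[[ 0.88484637 -0.46586815  0.00371052  0.47874899]
 [-0.46587276 -0.88485161  0.00044111 -0.15610083]
 [ 0.00307776 -0.00211895 -0.99999302  0.08624699]
 [ 0.          0.          0.          1.        ]]
[380.6911373  136.18911922]
[374.33541511 299.10550521]
[320.51267477 186.08575612]
[320.40837823 252.90133385]
[310.98589228 182.64835369]
[311.4210879  246.21274374]
```

View pics/w4c.png

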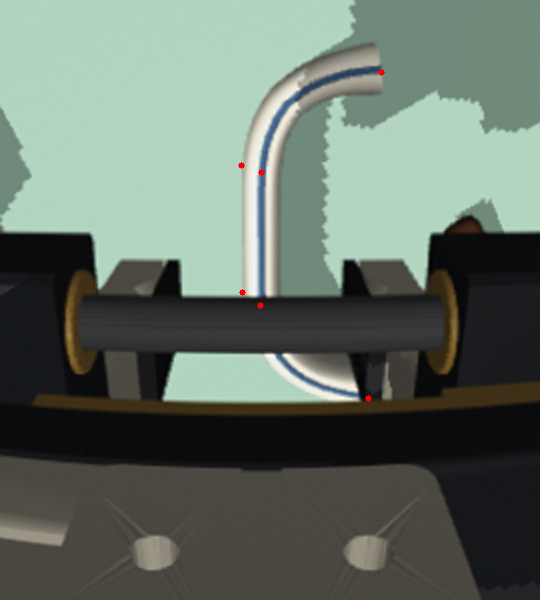

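Prediction and picture agree within about 1 mm: the end line is at (379,68) against the predicted (380,72). I descend and grip.

Call:
apply_moves:
  deltas:
    - {"fingers": 44,"delta_pos": [-1,-0.5,30],"angular": [0,0,0]}
    - {"fingers": 44,"delta_pos": [-1,-0.5,55],"angular": [0,0,0]}
    - {"fingers": 44,"delta_pos": [-1,-0.5,68],"angular": [0,0,0]}
    - {"fingers": 44,"delta_pos": [-1,-0.5,73],"angular": [0,0,0]}
    - {"fingers": 44,"delta_pos": [-1,-0.5,73],"angular": [0,0,0]}
    - {"fingers": 44,"delta_pos": [-1,-0.5,73],"angular": [0,0,0]}

```text
clock: 5.3
tool_pos: [0.4772, -0.1554, 0.0125]
orientation: [-179.9, -0.1, -27.8]
force: [0.4, -0.6, 0.6]
opening: 0.0439
gripper_force: 0.0
```

Call:
apply_moves:
  deltas:
    - {"fingers": 25,"delta_pos": [0,0,0],"angular": [0,0,0]}
    - {"fingers": 18,"delta_pos": [0,0,0],"angular": [0,0,0]}
    - {"fingers": 14,"delta_pos": [0,0,0],"angular": [0,0,0]}
    - {"fingers": 10,"delta_pos": [0,0,0],"angular": [0,0,0]}
    - {"fingers": 6,"delta_pos": [0,0,0],"angular": [0,0,0]}
    - {"fingers": 0,"delta_pos": [0,0,0],"angular": [0,0,0]}
    - {"fingers": 0,"delta_pos": [0,0,0],"angular": [0,0,0]}
    - {"fingers": 0,"delta_pos": [0,0,0],"angular": [0,0,0]}

```text
clock: 6.1
tool_pos: [0.4764, -0.1552, 0.0118]
orientation: [-180.0, -0.0, -27.8]
force: [-0.4, 0.8, 4.5]
opening: 0.0139
gripper_force: 30.0
```

Call:
apply_moves:
  deltas:
    - {"fingers": 0,"delta_pos": [0,0,-10],"angular": [0,0,0]}
    - {"fingers": 0,"delta_pos": [0,0,-35],"angular": [0,0,0]}
    - {"fingers": 0,"delta_pos": [0,0,-75],"angular": [0,0,0]}
    - {"fingers": 0,"delta_pos": [0,0,-120],"angular": [0,0,0]}
    - {"fingers": 0,"delta_pos": [0,0,-165],"angular": [0,0,0]}
    - {"fingers": 0,"delta_pos": [0,0,-205],"angular": [0,0,0]}
    - {"fingers": 0,"delta_pos": [0,0,-230],"angular": [0,0,0]}
    - {"fingers": 0,"delta_pos": [0,0,-240],"angular": [0,0,0]}
    - {"fingers": 0,"delta_pos": [0,0,-240],"angular": [0,0,0]}
    - {"fingers": 0,"delta_pos": [0,0,-240],"angular": [0,0,0]}

```text
clock: 7.1
tool_pos: [0.4753, -0.1552, 0.2501]
orientation: [-180.0, 0.1, -27.8]
force: [0.7, 0.7, -2.0]
opening: 0.0141
gripper_force: 30.0
```

```bash
cat >> h.py <<'E'
def place(Tc,ox,up,oz):
    "tool pose with the piece 'up' above the cut-out floor; ox,oz: TCP in piece frame relative to its underside middle"
    G=Tc.copy(); G[:3,3]=ap(Tc,[ox,0,up+oz])[0]; G[:3,:3]=Tc[:3,:3]@np.diag([1,-1,-1]); return G
E
python3 -c "
from h import *
G=np.load('handle.npy'); g=down(.4764,-.1552,.0118,-27.8)
print(np.linalg.inv(G)@g[:,3])
T=np.load('TH.npy');print(T)
delta(place(T,-.0014,.08,.0038))
"
```

```text
[-8.62176124e-04 -7.06579030e-04 -9.20000000e-03  1.00000000e+00]
[[ 8.46653600e-01 -3.56804998e-01 -3.94801057e-01  5.08549762e-01]
 [ 3.23375148e-01  9.34178887e-01 -1.50792308e-01  2.98883600e-01]
 [ 4.22618262e-01  1.38777878e-17  9.06307787e-01  1.02274779e-01]
 [ 0.00000000e+00  0.00000000e+00  0.00000000e+00  1.00000000e+00]]
pos [-206.5 -389.5   73. ] ang [ 10.57  23.58 -47.94]
```

Call:
apply_moves:
  deltas:
    - {"fingers": 0,"delta_pos": [-10,-19,0],"angular": [0.6,1.3,-2.6]}
    - {"fingers": 0,"delta_pos": [-32,-60,0],"angular": [1.6,3.6,-7.5]}
    - {"fingers": 0,"delta_pos": [-55,-103,0],"angular": [2.9,6.5,-13]}
    - {"fingers": 0,"delta_pos": [-78,-147,0],"angular": [4.1,9.2,-18.5]}
    - {"fingers": 0,"delta_pos": [-101,-190,10],"angular": [5.3,11.8,-24]}
    - {"fingers": 0,"delta_pos": [-124,-234,20],"angular": [6.5,14.4,-29.5]}
    - {"fingers": 0,"delta_pos": [-147,-277,35],"angular": [7.7,17,-35]}
    - {"fingers": 0,"delta_pos": [-170,-320,50],"angular": [8.8,19.6,-40]}
    - {"fingers": 0,"delta_pos": [-190,-358,62],"angular": [9.8,21.8,-44.5]}
    - {"fingers": 0,"delta_pos": [-206.5,-389.5,73],"angular": [10.57,23.58,-47.94]}

```text
clock: 8.1
tool_pos: [0.4727, 0.2876, 0.1759]
orientation: [179.8, -25.0, 21.4]
force: [2.4, -1.1, 0.4]
opening: 0.0139
gripper_force: 30.0
```

Call:
apply_moves:
  deltas:
    - {"fingers": 0,"delta_pos": [0,0,0],"angular": [0,0,0]}
    - {"fingers": 0,"delta_pos": [0,0,0],"angular": [0,0,0]}
    - {"fingers": 0,"delta_pos": [0,0,0],"angular": [0,0,0]}
    - {"fingers": 0,"delta_pos": [0,0,0],"angular": [0,0,0]}

```text
clock: 8.5
tool_pos: [0.4754, 0.2849, 0.1789]
orientation: [179.9, -25.1, 20.9]
force: [0.3, -0.0, -2.1]
opening: 0.0133
gripper_force: 30.0
```

```bash
python3 -c "
from h import *
T=np.load('TH.npy');t=toolT();np.save('T5.npy',t);a=ctrl.snapshot('wrist')[:,:,::-1].copy(); cv2.imwrite('pics/w5.png',a)
for u in (.03,.0):delta(place(T,-.0014,u,.0038))
b=cv2.resize(a[100:400,190:460],None,fx=2,fy=2,interpolation=cv2.INTER_CUBIC)
dot=lambda P,c:[cv2.circle(b,(int((p[0]-190)*2),int((p[1]-100)*2)),2,c,-1) for p in proj(P,'wrist',t)]
L=np.array([(60,-41,26),(-66,-43,26),(25,0,26)])/1000
g=t.copy();g[:3,:3]=g[:3,:3]@np.diag([1,-1,-1]);g[:3,3]=ap(g,[.0014,0,-.0038])[0]
dot(ap(g,L),(0,0,255))
dot(ap(T,np.array([(15,-59+9,12),(15,43,12),(-15,-50,0),(72.5,-30,0),(-78.5,-30,0)])/1000),(0,255,0))
cv2.imwrite('pics/w5c.png',b)
"
```

```text
pos [-1.5 -1.2 51. ] ang [ 0.06 -0.12 -0.04]
pos [-1.6 -1.3 81. ] ang [ 0.06 -0.12 -0.04]
```

View pics/w5c.png

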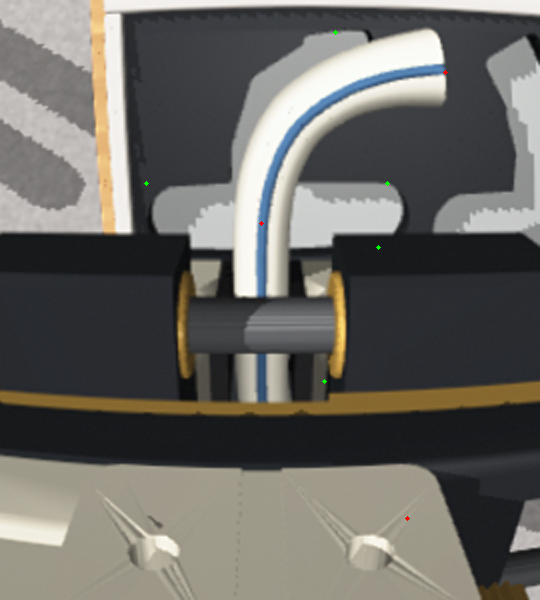

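The held handle's end matches the prediction at (445,71), and the scoop edges match their marks. I lower it along the tray normal.

Call:
apply_moves:
  deltas:
    - {"fingers": 0,"delta_pos": [-1.5,-1.2,20],"angular": [0,-0.1,0]}
    - {"fingers": 0,"delta_pos": [-1.5,-1.2,40],"angular": [0,-0.1,0]}
    - {"fingers": 0,"delta_pos": [-1.5,-1.2,55],"angular": [0,-0.1,0]}
    - {"fingers": 0,"delta_pos": [-1.5,-1.2,63],"angular": [0,-0.1,0]}
    - {"fingers": 0,"delta_pos": [-1.5,-1.2,66],"angular": [0,-0.1,0]}
    - {"fingers": 0,"delta_pos": [-1.5,-1.2,66],"angular": [0,-0.1,0]}
    - {"fingers": 0,"delta_pos": [-1.5,-1.2,66],"angular": [0,-0.1,0]}

```text
clock: 9.25
tool_pos: [0.5011, 0.2967, 0.1215]
orientation: [179.9, -24.8, 20.9]
force: [-0.9, 0.4, -1.6]
opening: 0.0136
gripper_force: 30.0
```

```bash
python3 -c "
from h import *
T=np.load('TH.npy');delta(place(T,-.0014,0,.0038)); o=ctrl.get_obs();print(T[:3,:3].T@o['force'],o['moment'])
"
```

```text
pos [-2.4  0.6 16.9] ang [0.08 0.19 0.01]
[-1.27980114  0.66902226 -1.18775135] [-0.60394482  1.49840498 -0.01093996]
```

Call:
apply_moves:
  deltas:
    - {"fingers": 0,"delta_pos": [-1,0.3,3],"angular": [0,0,0]}
    - {"fingers": 0,"delta_pos": [-1,0.3,6],"angular": [0,0,0]}
    - {"fingers": 0,"delta_pos": [-1,0.3,9],"angular": [0,0,0]}
    - {"fingers": 0,"delta_pos": [-1,0.3,12],"angular": [0,0,0]}
    - {"fingers": 0,"delta_pos": [-1,0.3,12],"angular": [0,0,0]}
    - {"fingers": 0,"delta_pos": [-1,0.3,12],"angular": [0,0,0]}
    - {"fingers": 0,"delta_pos": [-1,0.3,12],"angular": [0,0,0]}

```text
clock: 9.95
tool_pos: [0.5066, 0.2991, 0.1128]
orientation: [179.9, -24.4, 20.9]
force: [0.7, -0.4, -1.8]
opening: 0.0139
gripper_force: 30.0
```

```bash
python3 -c "
from h import *
T=np.load('TH.npy');delta(place(T,-.0014,0,.0038)); o=ctrl.get_obs();print(T[:3,:3].T@o['force'],o['moment'])
"
```

```text
pos [-4.2  0.9  6.6] ang [0.13 0.6  0.03]
[-0.3044035  -0.6633001  -1.89813947] [-0.65756772  1.64391233 -0.05290878]
```

```bash
python3 -c "
from h import *
for i in range(4):
    o=ctrl.get_obs(); print(o['joint_pos'].round(2),o['qvel'].round(2),o['tool_pos'].round(4),o['orientation'].round(2))
    ctrl.snapshot('top')
T=np.load('TH.npy');delta(place(T,-.0014,0,.0038))
"
```

```text
[ 41.09   6.36 -58.22  74.01  -8.66  -2.32] [ 0.12 -0.14 -0.01 -0.04 -0.02 -0.07] [0.5066 0.2991 0.1128] [179.85 -24.4   20.94]
[ 41.1    6.35 -58.22  74.01  -8.66  -2.33] [ 0.08 -0.12  0.01  0.14  0.04 -0.02] [0.5066 0.2992 0.1129] [179.86 -24.4   20.94]
[ 41.1    6.35 -58.22  74.01  -8.66  -2.33] [ 0.   -0.12 -0.08  0.15  0.04  0.05] [0.5066 0.2992 0.1129] [179.85 -24.41  20.95]
[ 41.1    6.35 -58.23  74.02  -8.66  -2.33] [ 0.1  -0.02 -0.07  0.11  0.03 -0.05] [0.5065 0.2992 0.1129] [179.85 -24.41  20.95]
pos [-4.2  1.1  6.7] ang [0.12 0.59 0.05]
```

Joint 3 is at its range limit (−58.2°) with the tool square to the slope. I will put the handle back on the slab and regrip it with the tool leaning 15°, so the tool is only 10° off vertical at the tray.

Call:
apply_moves:
  deltas:
    - {"fingers": 0,"delta_pos": [0,0,-10],"angular": [0,0,0]}
    - {"fingers": 0,"delta_pos": [0,0,-30],"angular": [0,0,0]}
    - {"fingers": 0,"delta_pos": [0,0,-55],"angular": [0,0,0]}
    - {"fingers": 0,"delta_pos": [0,0,-80],"angular": [0,0,0]}
    - {"fingers": 0,"delta_pos": [0,0,-80],"angular": [0,0,0]}
    - {"fingers": 0,"delta_pos": [0,0,-80],"angular": [0,0,0]}
    - {"fingers": 0,"delta_pos": [0,0,-80],"angular": [0,0,0]}

```text
clock: 10.85
tool_pos: [0.4756, 0.2872, 0.1849]
orientation: [179.8, -24.4, 21.0]
force: [0.9, 0.1, -1.6]
opening: 0.0137
gripper_force: 30.0
```

```bash
python3 -c "
from h import *
print(ctrl.get_obs()['joint_pos'].round(1))
delta(down(.4764,-.1552,.25,-27.8))
"
```

```text
[ 58.3  -2.  -49.8  34.3 -26.7  23.8]
pos [-116.6  413.8 -122.9] ang [-10.19 -22.94  47.97]
```

Call:
apply_moves:
  deltas:
    - {"fingers": 0,"delta_pos": [-10,20,-30],"angular": [-0.5,-1.2,2.4]}
    - {"fingers": 0,"delta_pos": [-25,50,-60],"angular": [-1.4,-3.2,6.5]}
    - {"fingers": 0,"delta_pos": [-40,90,-80],"angular": [-2.5,-5.6,11.5]}
    - {"fingers": 0,"delta_pos": [-55,134,-95],"angular": [-3.5,-8,16.8]}
    - {"fingers": 0,"delta_pos": [-68,178,-105],"angular": [-4.6,-10.4,22]}
    - {"fingers": 0,"delta_pos": [-80,222,-110],"angular": [-5.7,-12.9,27]}
    - {"fingers": 0,"delta_pos": [-90,268,-115],"angular": [-6.8,-15.4,32]}
    - {"fingers": 0,"delta_pos": [-100,315,-120],"angular": [-7.9,-18,37.5]}
    - {"fingers": 0,"delta_pos": [-108,362,-123],"angular": [-9,-20.5,43]}
    - {"fingers": 0,"delta_pos": [-116.6,405,-123],"angular": [-10.2,-22.9,48]}

```text
clock: 11.85
tool_pos: [0.4735, -0.1501, 0.2498]
orientation: [180.0, 0.1, -28.2]
force: [1.5, 0.7, -0.9]
opening: 0.0139
gripper_force: 30.0
```

Call:
apply_moves:
  deltas:
    - {"fingers": 0,"delta_pos": [0,0,0],"angular": [0,0,0]}
    - {"fingers": 0,"delta_pos": [0,0,0],"angular": [0,0,0]}
    - {"fingers": 0,"delta_pos": [0,0,0],"angular": [0,0,0]}

```text
clock: 12.15
tool_pos: [0.4729, -0.147, 0.2495]
orientation: [-180.0, 0.0, -27.9]
force: [-0.2, -0.4, -1.7]
opening: 0.0136
gripper_force: 30.0
```

```bash
python3 -c "
from h import *
delta(down(.4764,-.1552,.06,-27.8));delta(down(.4764,-.1552,.0118,-27.8))
"
```

```text
pos [  7.1   5.6 189.5] ang [-0.    0.04 -0.06]
pos [  7.1   5.6 237.7] ang [-0.    0.04 -0.06]
```

Lower to just above the slab, then touch gently.

Call:
apply_moves:
  deltas:
    - {"fingers": 0,"delta_pos": [3,2,30],"angular": [0,0,0]}
    - {"fingers": 0,"delta_pos": [7,5.6,75],"angular": [0,0,0]}
    - {"fingers": 0,"delta_pos": [7,5.6,120],"angular": [0,0,0]}
    - {"fingers": 0,"delta_pos": [7,5.6,165],"angular": [0,0,0]}
    - {"fingers": 0,"delta_pos": [7,5.6,200],"angular": [0,0,0]}
    - {"fingers": 0,"delta_pos": [7,5.6,222],"angular": [0,0,0]}
    - {"fingers": 0,"delta_pos": [7,5.6,230],"angular": [0,0,0]}
    - {"fingers": 0,"delta_pos": [7,5.6,235],"angular": [0,0,0]}
    - {"fingers": 0,"delta_pos": [7,5.6,236.5],"angular": [0,0,0]}
    - {"fingers": 0,"delta_pos": [7,5.6,237.5],"angular": [0,0,0]}

```text
clock: 13.15
tool_pos: [0.4782, -0.1543, 0.0142]
orientation: [-179.9, -0.2, -27.8]
force: [1.0, 0.1, -1.5]
opening: 0.0139
gripper_force: 30.0
```

Call:
apply_moves:
  deltas:
    - {"fingers": 0,"delta_pos": [0,0,0.5],"angular": [0,0,0]}
    - {"fingers": 0,"delta_pos": [0,0,0.5],"angular": [0,0,0]}
    - {"fingers": 0,"delta_pos": [0,0,0.5],"angular": [0,0,0]}

```text
clock: 13.45
tool_pos: [0.4776, -0.1546, 0.013]
orientation: [-179.9, -0.1, -27.8]
force: [0.5, 0.0, -1.2]
opening: 0.0139
gripper_force: 30.0
```

Call:
apply_moves:
  deltas:
    - {"fingers": 0,"delta_pos": [0,0,0.7],"angular": [0,0,0]}
    - {"fingers": 0,"delta_pos": [0,0,1.2],"angular": [0,0,0]}
    - {"fingers": 0,"delta_pos": [0,0,1.2],"angular": [0,0,0]}
    - {"fingers": 0,"delta_pos": [0,0,1.2],"angular": [0,0,0]}

```text
clock: 13.85
tool_pos: [0.4774, -0.1546, 0.0118]
orientation: [-179.9, -0.1, -27.8]
force: [-2.0, 1.9, 6.0]
opening: 0.0137
gripper_force: 30.0
```

Call:
apply_moves:
  deltas:
    - {"fingers": 15,"delta_pos": [0,0,0],"angular": [0,0,0]}
    - {"fingers": 18,"delta_pos": [0,0,0],"angular": [0,0,0]}
    - {"fingers": 24,"delta_pos": [0,0,0],"angular": [0,0,0]}
    - {"fingers": 34,"delta_pos": [0,0,0],"angular": [0,0,0]}
    - {"fingers": 40,"delta_pos": [0,0,0],"angular": [0,0,0]}
    - {"fingers": 40,"delta_pos": [0,0,0],"angular": [0,0,0]}

```text
clock: 14.45
tool_pos: [0.4773, -0.1546, 0.0113]
orientation: [-179.9, -0.0, -27.8]
force: [0.6, 0.0, 0.8]
opening: 0.0385
gripper_force: 0.0
```

```bash
cat >> h.py <<'E'
def place(Tc,ox,up,oz,lean=15):
    G=Tc.copy(); G[:3,3]=ap(Tc,[ox,0,up+oz])[0]; G[:3,:3]=Tc[:3,:3]@R.from_euler('y',lean,degrees=True).as_matrix()@np.diag([1,-1,-1]); return G
E
python3 -c "
from h import *
b=pose(.4774,-.1546,.008,-27.8); b[:3,3]=ap(b,[.0014,0,0])[0]; np.save('hb.npy',b); print(b[:3,3],ctrl.get_obs()['tool_pos'])
delta(place(b,-.003,.02,.0055));delta(place(b,-.003,.0,.0055))
"
```

```text
[ 0.47863841 -0.15525294  0.008     ] [ 0.47726155 -0.15456511  0.01126463]
pos [ -1.4  -0.1 -22.2] ang [-7.000e-02 -1.503e+01 -1.000e-02]
pos [-1.5 -0.  -2.2] ang [-7.000e-02 -1.503e+01 -1.000e-02]
```

Call:
apply_moves:
  deltas:
    - {"fingers": 40,"delta_pos": [0,0,-15],"angular": [0,0,0]}
    - {"fingers": 40,"delta_pos": [-1.4,0,-22],"angular": [0,-7,0]}
    - {"fingers": 40,"delta_pos": [-1.4,0,-22],"angular": [0,-15,0]}
    - {"fingers": 40,"delta_pos": [-1.4,0,-22],"angular": [0,-15,0]}
    - {"fingers": 40,"delta_pos": [-1.4,0,-12],"angular": [0,-15,0]}
    - {"fingers": 40,"delta_pos": [-1.4,0,-5],"angular": [0,-15,0]}
    - {"fingers": 40,"delta_pos": [-1.4,0,-2.2],"angular": [0,-15,0]}
    - {"fingers": 40,"delta_pos": [-1.4,0,-2.2],"angular": [0,-15,0]}
    - {"fingers": 40,"delta_pos": [-1.4,0,-2.2],"angular": [0,-15,0]}

```text
clock: 15.35
tool_pos: [0.4758, -0.1537, 0.0139]
orientation: [-179.9, 14.9, -27.8]
force: [-0.2, 0.1, -0.2]
opening: 0.0403
gripper_force: 0.0
```

```bash
python3 -c "
from h import *
b=np.load('hb.npy');delta(place(b,-.003,.0,.0055))
"
```

```text
pos [0.3 0.1 0.4] ang [-0.07 -0.08  0.04]
```

Call:
apply_moves:
  deltas:
    - {"fingers": 25,"delta_pos": [0,0,0],"angular": [0,0,0]}
    - {"fingers": 18,"delta_pos": [0,0,0],"angular": [0,0,0]}
    - {"fingers": 14,"delta_pos": [0,0,0],"angular": [0,0,0]}
    - {"fingers": 10,"delta_pos": [0,0,0],"angular": [0,0,0]}
    - {"fingers": 5,"delta_pos": [0,0,0],"angular": [0,0,0]}
    - {"fingers": 0,"delta_pos": [0,0,0],"angular": [0,0,0]}
    - {"fingers": 0,"delta_pos": [0,0,0],"angular": [0,0,0]}
    - {"fingers": 0,"delta_pos": [0,0,0],"angular": [0,0,0]}

```text
clock: 16.15
tool_pos: [0.4761, -0.1539, 0.0137]
orientation: [-179.9, 15.0, -27.8]
force: [-0.3, 1.2, 3.4]
opening: 0.0133
gripper_force: 30.0
```

```bash
python3 -c "
from h import *
b=np.load('hb.npy');t=toolT();X=np.linalg.inv(b)@t;print(X.round(4));delta(place(b,-.003,.24,.0055));np.save('Xh.npy',X)
"
```

```text
[[ 9.661e-01 -3.000e-04 -2.581e-01 -2.900e-03]
 [ 1.000e-04 -1.000e+00  1.400e-03  0.000e+00]
 [-2.581e-01 -1.400e-03 -9.661e-01  5.700e-03]
 [ 0.000e+00  0.000e+00  0.000e+00  1.000e+00]]
pos [ -62.    -0.3 -231.7] ang [-0.08 -0.04  0.01]
```

Call:
apply_moves:
  deltas:
    - {"fingers": 0,"delta_pos": [-2.6,0,-10],"angular": [0,0,0]}
    - {"fingers": 0,"delta_pos": [-8,0,-30],"angular": [0,0,0]}
    - {"fingers": 0,"delta_pos": [-19,0,-70],"angular": [0,0,0]}
    - {"fingers": 0,"delta_pos": [-31,0,-115],"angular": [0,0,0]}
    - {"fingers": 0,"delta_pos": [-43,0,-160],"angular": [0,0,0]}
    - {"fingers": 0,"delta_pos": [-54,0,-200],"angular": [0,0,0]}
    - {"fingers": 0,"delta_pos": [-60,0,-225],"angular": [0,0,0]}
    - {"fingers": 0,"delta_pos": [-62,0,-232],"angular": [0,0,0]}
    - {"fingers": 0,"delta_pos": [-62,0,-232],"angular": [0,0,0]}

```text
clock: 17.05
tool_pos: [0.476, -0.1541, 0.2546]
orientation: [-179.9, 14.9, -27.8]
force: [-0.2, -0.6, -2.7]
opening: 0.0138
gripper_force: 30.0
```

```bash
python3 -c "
from h import *
T=np.load('TH.npy');delta(place(T,-.0029,.08,.0057))
"
```

```text
pos [-181.6 -386.4  127.7] ang [ -2.22  23.27 -49.04]
```

Call:
apply_moves:
  deltas:
    - {"fingers": 0,"delta_pos": [-9,-19,4],"angular": [-0.1,1.2,-2.5]}
    - {"fingers": 0,"delta_pos": [-28,-60,14],"angular": [-0.3,3.5,-7.4]}
    - {"fingers": 0,"delta_pos": [-48,-103,26],"angular": [-0.6,6.2,-13]}
    - {"fingers": 0,"delta_pos": [-68,-146,40],"angular": [-0.8,8.8,-18.5]}
    - {"fingers": 0,"delta_pos": [-88,-188,54],"angular": [-1.1,11.4,-24]}
    - {"fingers": 0,"delta_pos": [-108,-231,70],"angular": [-1.3,14,-29.5]}
    - {"fingers": 0,"delta_pos": [-128,-274,86],"angular": [-1.6,16.6,-35]}
    - {"fingers": 0,"delta_pos": [-148,-316,102],"angular": [-1.8,19.1,-40.2]}
    - {"fingers": 0,"delta_pos": [-166,-353,115],"angular": [-2,21.4,-45]}
    - {"fingers": 0,"delta_pos": [-181.6,-386.4,127.7],"angular": [-2.2,23.3,-49]}

```text
clock: 18.05
tool_pos: [0.4702, 0.2862, 0.1754]
orientation: [179.9, -9.8, 21.1]
force: [1.2, -0.2, -2.0]
opening: 0.0141
gripper_force: 30.0
```

Call:
apply_moves:
  deltas:
    - {"fingers": 0,"delta_pos": [0,0,0],"angular": [0,0,0]}
    - {"fingers": 0,"delta_pos": [0,0,0],"angular": [0,0,0]}
    - {"fingers": 0,"delta_pos": [0,0,0],"angular": [0,0,0]}
    - {"fingers": 0,"delta_pos": [0,0,0],"angular": [0,0,0]}

```text
clock: 18.45
tool_pos: [0.4721, 0.2838, 0.1775]
orientation: [-180.0, -9.9, 20.8]
force: [-0.3, 0.7, -2.1]
opening: 0.0139
gripper_force: 30.0
```

```bash
python3 -c "
from h import *
T=np.load('TH.npy');print(ctrl.get_obs()['joint_pos'].round(1))
for u in (.08,.015,.004,0):delta(place(T,-.0029,u,.0057))
"
```

```text
[ 55.3   5.3 -30.1   7.6 -46.7  50.6]
pos [ 0.8 -1.  -1.1] ang [-0.01  0.13 -0.15]
pos [17.8 -1.1 61.6] ang [-0.01  0.13 -0.15]
pos [20.6 -1.1 72.2] ang [-0.01  0.13 -0.15]
pos [21.7 -1.1 76.1] ang [-0.01  0.13 -0.15]
```

Call:
apply_moves:
  deltas:
    - {"fingers": 0,"delta_pos": [5,-1,16],"angular": [0,0.1,-0.1]}
    - {"fingers": 0,"delta_pos": [11,-1,36],"angular": [0,0.1,-0.1]}
    - {"fingers": 0,"delta_pos": [15.5,-1,53],"angular": [0,0.1,-0.1]}
    - {"fingers": 0,"delta_pos": [17.8,-1,61.6],"angular": [0,0.1,-0.1]}
    - {"fingers": 0,"delta_pos": [17.8,-1,61.6],"angular": [0,0.1,-0.1]}
    - {"fingers": 0,"delta_pos": [17.8,-1,61.6],"angular": [0,0.1,-0.1]}
    - {"fingers": 0,"delta_pos": [17.8,-1,61.6],"angular": [0,0.1,-0.1]}

```text
clock: 19.15
tool_pos: [0.4981, 0.296, 0.1211]
orientation: [-179.9, -10.1, 20.9]
force: [0.3, 0.4, -1.2]
opening: 0.0138
gripper_force: 30.0
```

```bash
python3 -c "
from h import *
T=np.load('TH.npy');o=ctrl.get_obs();print(o['joint_pos'].round(1),T[:3,:3].T@o['force'])
for u in (.015,.004,0):delta(place(T,-.0029,u,.0057))
"
```

```text
[ 53.6  11.4 -31.5   8.6 -38.8  51.1] [-0.12348668  0.27837714 -1.22148256]
pos [-0.8  1.1  1.2] ang [-0.07 -0.08  0.03]
pos [ 2.   1.1 11.8] ang [-0.07 -0.08  0.03]
pos [ 3.   1.1 15.6] ang [-0.07 -0.08  0.03]
```

Call:
apply_moves:
  deltas:
    - {"fingers": 0,"delta_pos": [0,0.5,3],"angular": [0,0,0]}
    - {"fingers": 0,"delta_pos": [0.7,0.5,6],"angular": [0,0,0]}
    - {"fingers": 0,"delta_pos": [1.3,0.5,9],"angular": [0,0,0]}
    - {"fingers": 0,"delta_pos": [2,0.5,11.8],"angular": [0,0,0]}
    - {"fingers": 0,"delta_pos": [2,0.5,11.8],"angular": [0,0,0]}
    - {"fingers": 0,"delta_pos": [2,0.5,11.8],"angular": [0,0,0]}
    - {"fingers": 0,"delta_pos": [2,0.5,11.8],"angular": [0,0,0]}

```text
clock: 19.85
tool_pos: [0.5017, 0.2969, 0.1087]
orientation: [-180.0, -10.0, 21.0]
force: [0.4, 0.1, -1.3]
opening: 0.0137
gripper_force: 30.0
```

```bash
python3 -c "
from h import *
T=np.load('TH.npy');o=ctrl.get_obs();print(T[:3,:3].T@o['force'],o['moment'])
for u in (.004,0):delta(place(T,-.0029,u,.0057))
"
```

```text
[-0.17662667 -0.02993134 -1.36511949] [-0.2731662   0.6209489  -0.02081981]
pos [ 0.5  0.6 -1. ] ang [-0.02 -0.    0.06]
pos [1.6 0.6 2.8] ang [-0.02 -0.    0.06]
```

Call:
apply_moves:
  deltas:
    - {"fingers": 0,"delta_pos": [0.5,0.2,1],"angular": [0,0,0]}
    - {"fingers": 0,"delta_pos": [1,0.2,2],"angular": [0,0,0]}
    - {"fingers": 0,"delta_pos": [1.2,0.2,2.8],"angular": [0,0,0]}
    - {"fingers": 0,"delta_pos": [1.2,0.2,2.8],"angular": [0,0,0]}
    - {"fingers": 0,"delta_pos": [1.2,0.2,2.8],"angular": [0,0,0]}

```text
clock: 20.35
tool_pos: [0.5023, 0.2969, 0.1083]
orientation: [-180.0, -10.0, 21.0]
force: [-20.7, -4.4, 25.4]
opening: 0.0136
gripper_force: 30.0
```

```bash
python3 -c "
from h import *
T=np.load('TH.npy');o=ctrl.get_obs();print(T[:3,:3].T@o['force'],o['moment'])
for u in (.004,0):delta(place(T,-.0029,u,.0057))
"
```

```text
[-8.27219746  3.24777643 31.85908486] [-1.05528829  6.55967199  0.27189271]
pos [ 0.1  0.4 -1.5] ang [-0.04 -0.01  0.06]
pos [1.1 0.4 2.4] ang [-0.04 -0.01  0.06]
```

Call:
apply_moves:
  deltas:
    - {"fingers": 0,"delta_pos": [-0.4,0,-1.4],"angular": [0,0,0]}
    - {"fingers": 0,"delta_pos": [-0.5,0,-2],"angular": [0,0,0]}
    - {"fingers": 0,"delta_pos": [-0.5,0,-2],"angular": [0,0,0]}

```text
clock: 20.65
tool_pos: [0.5026, 0.2972, 0.1086]
orientation: [-180.0, -10.0, 21.0]
force: [-6.5, -0.7, 7.8]
opening: 0.0142
gripper_force: 30.0
```

```bash
python3 -c "
from h import *
T=np.load('TH.npy');o=ctrl.get_obs();print(T[:3,:3].T@o['force'],o['moment'])
for u in (.004,0):delta(place(T,-.0029,u,.0057))
"
```

```text
[-2.40753066  1.67958341  9.69300131] [-0.17710467  2.56075803  0.16183572]
pos [-0.3  0.5 -1.3] ang [-0.05 -0.03  0.06]
pos [0.7 0.5 2.6] ang [-0.05 -0.03  0.06]
```

Call:
apply_moves:
  deltas:
    - {"fingers": 14,"delta_pos": [0,0,-0.3],"angular": [0,0,0]}
    - {"fingers": 15,"delta_pos": [0,0,-0.3],"angular": [0,0,0]}
    - {"fingers": 17,"delta_pos": [0,0,-0.3],"angular": [0,0,0]}
    - {"fingers": 20,"delta_pos": [0,0,-0.3],"angular": [0,0,0]}
    - {"fingers": 26,"delta_pos": [0,0,-0.3],"angular": [0,0,0]}
    - {"fingers": 26,"delta_pos": [0,0,-0.3],"angular": [0,0,0]}

```text
clock: 21.25
tool_pos: [0.5027, 0.2969, 0.1084]
orientation: [-180.0, -10.0, 21.0]
force: [-0.4, 0.7, -0.4]
opening: 0.0257
gripper_force: 0.0
```

```bash
python3 -c "
from h import *
T=np.load('TH.npy');o=ctrl.get_obs();print(T[:3,:3].T@o['force'],o['moment'])
for u in (.16,0):delta(place(T,-.0029,u,.0057))
"
```

```text
[-0.30773341  0.76834027 -0.31719249] [-0.31154371  0.53160873  0.02659563]
pos [ -40.6    0.2 -152.2] ang [-0.03 -0.01  0.05]
pos [0.8 0.3 2.3] ang [-0.03 -0.01  0.05]
```

Call:
apply_moves:
  deltas:
    - {"fingers": 26,"delta_pos": [0,0,-10],"angular": [0,0,0]}
    - {"fingers": 26,"delta_pos": [0,0,-30],"angular": [0,0,0]}
    - {"fingers": 40,"delta_pos": [0,0,-60],"angular": [0,0,0]}
    - {"fingers": 40,"delta_pos": [0,0,-105],"angular": [0,0,0]}
    - {"fingers": 40,"delta_pos": [0,0,-150],"angular": [0,0,0]}
    - {"fingers": 40,"delta_pos": [0,0,-170],"angular": [0,0,0]}
    - {"fingers": 40,"delta_pos": [0,0,-170],"angular": [0,0,0]}
    - {"fingers": 40,"delta_pos": [0,0,-170],"angular": [0,0,0]}

```text
clock: 22.05
tool_pos: [0.4747, 0.2864, 0.2767]
orientation: [-179.9, -10.1, 21.0]
force: [0.5, -0.1, -2.1]
opening: 0.0398
gripper_force: 0.0
```

```bash
python3 -c "
from h import *
T=np.load('TH.npy');t=toolT();np.save('T6.npy',t);a=ctrl.snapshot('wrist')[:,:,::-1].copy(); cv2.imwrite('pics/w6.png',a)
np.set_printoptions(suppress=True);print(t[:3,3])
P=proj(T[:3,3],'wrist',t)[0];print(P)
x,y=max(int(P[0])-90,0),max(int(P[1])-100,0);print(x,y)
k=4;b=cv2.resize(a[y:y+150,x:x+200],None,fx=k,fy=k,interpolation=cv2.INTER_CUBIC)
dot=lambda P,c:[cv2.circle(b,(int((p[0]-x+.5)*k),int((p[1]-y+.5)*k)),3,c,-1) for p in proj(P,'wrist',t)]
dot(ap(T,np.array([(60,-41,26),(-66,-43,26),(25,0,26),(-25,0,26)])/1000),(0,0,255))
dot(ap(T,np.array([(15,-50,12),(15,35,12),(-15,-50,0),(72.5,-30,12),(72.5,-30,0),(-78.5,-30,0)])/1000),(0,255,0))
cv2.imwrite('pics/w6c.png',b)
"
```

```text
[0.47473573 0.28635718 0.27670872]
[321.1668346  180.20496544]
231 80
```

View pics/w6c.png

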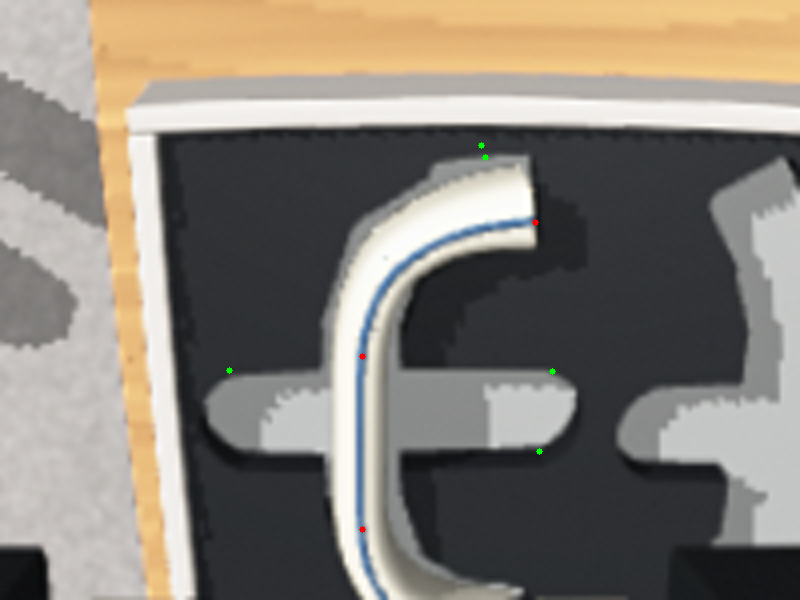

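The handle lies in its cut-out with visible gaps on both sides. Its blue line passes the predicted marks at (362,356) and (535,222). Now the spout.

```bash
python3 -c "
from h import *
b=np.load('spout.npy');b[2,3]=.008;np.save('sb.npy',b)
delta(place(b,-.003,.22,.0055))
"
```

```text
pos [-185.3  576.4    9.8] ang [  1.02 -24.61  23.9 ]
```

Call:
apply_moves:
  deltas:
    - {"fingers": 50,"delta_pos": [-15,47,0],"angular": [0.1,-2,1.9]}
    - {"fingers": 50,"delta_pos": [-30,94,1],"angular": [0.2,-4,3.9]}
    - {"fingers": 50,"delta_pos": [-45,140,2],"angular": [0.2,-6,5.8]}
    - {"fingers": 50,"delta_pos": [-60,187,2],"angular": [0.3,-8,7.8]}
    - {"fingers": 50,"delta_pos": [-75,233,3],"angular": [0.4,-10,9.7]}
    - {"fingers": 50,"delta_pos": [-90,280,4],"angular": [0.5,-12,11.6]}
    - {"fingers": 50,"delta_pos": [-105,327,5],"angular": [0.6,-14,13.6]}
    - {"fingers": 50,"delta_pos": [-120,373,6],"angular": [0.7,-16,15.5]}
    - {"fingers": 50,"delta_pos": [-135,420,7],"angular": [0.8,-18,17.4]}
    - {"fingers": 50,"delta_pos": [-150,466,8],"angular": [0.8,-20,19.4]}

```text
clock: 23.1
tool_pos: [0.5044, -0.2033, 0.2403]
orientation: [-179.2, 10.5, 1.7]
force: [1.0, 0.9, 0.4]
opening: 0.0503
gripper_force: 0.0
```

```bash
python3 -c "
from h import *
b=np.load('sb.npy')
delta(place(b,-.003,.05,.0055))
"
```

```text
pos [ 36.4 116.2 171.4] ang [ 0.18 -4.43  4.4 ]
```

Call:
apply_moves:
  deltas:
    - {"fingers": 50,"delta_pos": [6,45,10],"angular": [0,-2,2]}
    - {"fingers": 50,"delta_pos": [14,90,35],"angular": [0.1,-4.4,4.4]}
    - {"fingers": 50,"delta_pos": [24,115,80],"angular": [0.2,-4.4,4.4]}
    - {"fingers": 50,"delta_pos": [32,116,125],"angular": [0.2,-4.4,4.4]}
    - {"fingers": 50,"delta_pos": [36,116,160],"angular": [0.2,-4.4,4.4]}
    - {"fingers": 50,"delta_pos": [36.4,116,171],"angular": [0.2,-4.4,4.4]}
    - {"fingers": 50,"delta_pos": [36.4,116,171],"angular": [0.2,-4.4,4.4]}
    - {"fingers": 50,"delta_pos": [36.4,116,171],"angular": [0.2,-4.4,4.4]}
    - {"fingers": 50,"delta_pos": [36.4,116,171],"angular": [0.2,-4.4,4.4]}

```text
clock: 24.0
tool_pos: [0.5152, -0.3148, 0.0677]
orientation: [180.0, 14.5, -2.6]
force: [0.5, -0.1, 0.5]
opening: 0.0499
gripper_force: 0.0
```

```bash
python3 -c "
from h import *
b=np.load('sb.npy');t=toolT()
a=ctrl.snapshot('wrist')[:,:,::-1].copy(); cv2.imwrite('pics/w7.png',a)
delta(place(b,-.003,.02,.0055));delta(place(b,-.003,0,.0055))
L=np.array([(70,20,15),(70+4,20+8.6,15),(25,14,15),(25,-14,15),(0,14,15),(0,-14,15)])/1000
print(proj(ap(b,L),'wrist',t).round(1))
hsv=cv2.cvtColor(a,cv2.COLOR_BGR2HSV);m=((hsv[...,1]<45)&(hsv[...,2]>110)).astype(np.uint8)
n,l,s,c=cv2.connectedComponentsWithStats(m)
for i in np.argsort(-s[1:,4])[:4]+1: print(i,s[i],c[i].round(0))
p=proj(ap(b,L[4:].mean(0)+[.02,0,0]),'wrist',t)[0].astype(int);i=l[p[1],p[0]];print('lab',i)
for r in range(s[i,1],s[i,1]+s[i,3],6):
    q=np.where(l[r]==i)[0]; print(r,q.min(),q.max(),end=' | ')
"
```

```text
pos [ 5.7  2.2 33.8] ang [ 0.07 -0.46  0.12]
pos [10.7  2.2 53.1] ang [ 0.07 -0.46  0.12]
[[290.7 102.7]
 [276.   96.4]
 [302.3 172.6]
 [346.3 172.8]
 [303.2 206.8]
 [344.7 206.9]]
3 [   12     0   452   249 71606] [222. 106.]
157 [ 455  174  149   66 4248] [520. 199.]
6 [ 481    0  108   99 3602] [525.  40.]
162 [ 374  184   81   62 2546] [409. 209.]
lab 0
0 0 639 | 6 0 639 | 12 0 639 | 18 0 639 | 24 0 639 | 30 0 639 | 36 0 639 | 42 0 639 | 48 0 639 | 54 0 639 | 60 0 639 | 66 0 639 | 72 0 639 | 78 0 639 | 84 0 639 | 90 0 639 | 96 0 639 | 102 0 639 | 108 0 639 | 114 0 639 | 120 0 639 | 126 0 639 | 132 0 639 | 138 0 639 | 144 0 639 | 150 0 639 | 156 0 639 | 162 0 639 | 168 0 639 | 174 0 639 | 180 0 639 | 186 0 639 | 192 0 639 | 198 0 639 | 204 0 639 | 210 0 639 | 216 0 639 | 222 0 639 | 228 0 639 | 234 0 639 | 240 0 639 | 246 0 639 | 252 0 639 | 258 0 639 | 264 1 639 | 270 3 639 | 276 5 639 | 282 7 639 | 288 9 638 | 294 11 629 | 300 14 627 | 306 0 625 | 312 0 622 | 318 4 620 | 324 10 617 | 330 14 614 | 336 0 612 | 342 10 639 | 348 22 639 | 354 28 639 | 360 34 639 | 366 41 639 | 372 47 639 | 378 12 639 | 384 1 639 | 390 0 639 | 396 0 639 |
```

```bash
python3 -c "
import cv2,numpy as np
a=cv2.imread('pics/w7.png').astype(int)
print(a[150,250],a[150,324],a[190,330])
m=((a[...,1]-a[...,2]<8)&(a.max(2)>90)).astype(np.uint8)
n,l,s,c=cv2.connectedComponentsWithStats(m)
i=np.bincount(l[150:200,306:340][m[150:200,306:340]>0]).argmax();print(i,s[i])
for r in range(s[i,1],min(s[i,1]+s[i,3],225),6):
    q=np.where(l[r]==i)[0]; print(r,q.min(),q.max(),end=' | ')
"
```

```text
[187 206 173] [184 198 202] [159 171 176]
23 [ 277   95   73  154 5168]
95 303 304 | 101 297 308 | 107 286 310 | 113 277 315 | 119 281 320 | 125 285 322 | 131 288 326 | 137 292 329 | 143 294 332 | 149 297 336 | 155 299 338 | 161 300 340 | 167 302 342 | 173 303 343 | 179 303 343 | 185 303 344 | 191 304 344 | 197 304 344 | 203 304 344 | 209 304 344 | 215 304 343 | 221 304 343 |
```

Call:
apply_moves:
  deltas:
    - {"fingers": 50,"delta_pos": [3,2,15],"angular": [0,-0.2,0]}
    - {"fingers": 50,"delta_pos": [6,2,33],"angular": [0,-0.2,0]}
    - {"fingers": 50,"delta_pos": [9,2,46],"angular": [0,-0.2,0]}
    - {"fingers": 50,"delta_pos": [10,2,50],"angular": [0,-0.2,0]}
    - {"fingers": 50,"delta_pos": [10,2,50],"angular": [0,-0.2,0]}
    - {"fingers": 50,"delta_pos": [10,2,50],"angular": [0,-0.2,0]}
    - {"fingers": 50,"delta_pos": [10,2,50],"angular": [0,-0.2,0]}

```text
clock: 24.75
tool_pos: [0.511, -0.3166, 0.0153]
orientation: [180.0, 14.9, -2.7]
force: [0.8, -0.5, 0.3]
opening: 0.0499
gripper_force: 0.0
```

```bash
python3 -c "
from h import *
b=np.load('sb.npy');delta(place(b,-.003,0,.0055))
"
```

```text
pos [1.3 0.2 1.5] ang [ 0.04 -0.12  0.1 ]
```

Call:
apply_moves:
  deltas:
    - {"fingers": 50,"delta_pos": [0.5,0.2,1.5],"angular": [0,0,0]}
    - {"fingers": 38,"delta_pos": [0.5,0.2,1.5],"angular": [0,0,0]}
    - {"fingers": 32,"delta_pos": [0.5,0.2,1.5],"angular": [0,0,0]}
    - {"fingers": 28,"delta_pos": [0.5,0.2,1.5],"angular": [0,0,0]}
    - {"fingers": 24,"delta_pos": [0.5,0.2,1.5],"angular": [0,0,0]}
    - {"fingers": 15,"delta_pos": [0.5,0.2,1.5],"angular": [0,0,0]}
    - {"fingers": 5,"delta_pos": [0.5,0.2,1.5],"angular": [0,0,0]}
    - {"fingers": 0,"delta_pos": [0.5,0.2,1.5],"angular": [0,0,0]}
    - {"fingers": 0,"delta_pos": [0.5,0.2,1.5],"angular": [0,0,0]}

```text
clock: 25.65
tool_pos: [0.5105, -0.3167, 0.013]
orientation: [-180.0, 14.9, -2.7]
force: [0.3, -0.2, 1.2]
opening: 0.028
gripper_force: 30.0
```

```bash
python3 -c "
from h import *
b=np.load('sb.npy');t=toolT();X=np.linalg.inv(b)@t;print(X.round(4));delta(place(b,-.003,.24,.0055))
"
```

```text
[[ 9.662e-01  1.700e-03 -2.579e-01 -4.400e-03]
 [ 1.700e-03 -1.000e+00 -3.000e-04  1.000e-04]
 [-2.579e-01 -1.000e-04 -9.662e-01  5.000e-03]
 [ 0.000e+00  0.000e+00  0.000e+00  1.000e+00]]
pos [-6.070e+01  1.000e-01 -2.327e+02] ang [ 0.02 -0.05  0.1 ]
```

Call:
apply_moves:
  deltas:
    - {"fingers": 0,"delta_pos": [-2.6,0,-10],"angular": [0,0,0]}
    - {"fingers": 0,"delta_pos": [-8,0,-30],"angular": [0,0,0]}
    - {"fingers": 0,"delta_pos": [-19,0,-70],"angular": [0,0,0]}
    - {"fingers": 0,"delta_pos": [-31,0,-115],"angular": [0,0,0]}
    - {"fingers": 0,"delta_pos": [-43,0,-160],"angular": [0,0,0]}
    - {"fingers": 0,"delta_pos": [-54,0,-200],"angular": [0,0,0]}
    - {"fingers": 0,"delta_pos": [-60,0,-230],"angular": [0,0,0]}
    - {"fingers": 0,"delta_pos": [-64,0,-245],"angular": [0,0,0]}
    - {"fingers": 0,"delta_pos": [-64,0,-245],"angular": [0,0,0]}

```text
clock: 26.55
tool_pos: [0.5127, -0.3171, 0.2694]
orientation: [179.9, 14.7, -2.7]
force: [0.3, -0.3, -1.2]
opening: 0.0279
gripper_force: 30.0
```

```bash
python3 -c "
from h import *
T=np.load('TS.npy');delta(place(T,-.0039,.10,.005));print(place(T,-.0039,.10,.005)[:3,3])
"
```

```text
pos [ -11.5 -484.3   80. ] ang [ -0.9   24.32 -23.73]
[0.50392008 0.16805327 0.19434503]
```

Call:
apply_moves:
  deltas:
    - {"fingers": 0,"delta_pos": [-1,-20,2],"angular": [0,1,-1]}
    - {"fingers": 0,"delta_pos": [-3,-60,5],"angular": [-0.1,3,-2.9]}
    - {"fingers": 0,"delta_pos": [-6,-106,9],"angular": [-0.2,5.3,-5.2]}
    - {"fingers": 0,"delta_pos": [-9,-152,13],"angular": [-0.3,7.6,-7.4]}
    - {"fingers": 0,"delta_pos": [-12,-198,18],"angular": [-0.4,9.9,-9.7]}
    - {"fingers": 0,"delta_pos": [-15,-244,23],"angular": [-0.5,12.2,-12]}
    - {"fingers": 0,"delta_pos": [-17,-290,28],"angular": [-0.5,14.5,-14.2]}
    - {"fingers": 0,"delta_pos": [-19,-336,34],"angular": [-0.6,16.8,-16.4]}
    - {"fingers": 0,"delta_pos": [-21,-382,40],"angular": [-0.7,19.2,-18.7]}
    - {"fingers": 0,"delta_pos": [-20,-428,50],"angular": [-0.8,21.5,-21]}

```text
clock: 27.55
tool_pos: [0.4986, 0.1139, 0.2225]
orientation: [-179.3, -7.0, 18.2]
force: [1.3, -0.2, -2.1]
opening: 0.0277
gripper_force: 30.0
```

```bash
python3 -c "
from h import *
T=np.load('TS.npy');delta(place(T,-.0039,.08,.005))
"
```

```text
pos [ 24.6 -49.5  50.3] ang [-0.32  2.98 -2.68]
```

Call:
apply_moves:
  deltas:
    - {"fingers": 0,"delta_pos": [12,-25,15],"angular": [-0.2,2,-2]}
    - {"fingers": 0,"delta_pos": [22,-45,35],"angular": [-0.3,3,-2.7]}
    - {"fingers": 0,"delta_pos": [24.6,-49.5,50],"angular": [-0.3,3,-2.7]}
    - {"fingers": 0,"delta_pos": [24.6,-49.5,50],"angular": [-0.3,3,-2.7]}
    - {"fingers": 0,"delta_pos": [24.6,-49.5,50],"angular": [-0.3,3,-2.7]}
    - {"fingers": 0,"delta_pos": [24.6,-49.5,50],"angular": [-0.3,3,-2.7]}
    - {"fingers": 0,"delta_pos": [24.6,-49.5,50],"angular": [-0.3,3,-2.7]}

```text
clock: 28.25
tool_pos: [0.5133, 0.169, 0.1778]
orientation: [-180.0, -10.0, 20.8]
force: [-0.6, 0.4, -0.9]
opening: 0.0278
gripper_force: 30.0
```

```bash
python3 -c "
from h import *
T=np.load('TS.npy');print(ctrl.get_obs()['joint_pos'].round(1))
for u in (.08,.018,0):delta(place(T,-.0039,u,.005))
"
```

```text
[ 41.6   4.1 -30.3   4.9 -46.3  66.1]
pos [-0.9 -2.5  1.5] ang [ 0.    0.   -0.13]
pos [15.2 -2.5 61.4] ang [ 0.    0.   -0.13]
pos [19.8 -2.5 78.7] ang [ 0.    0.   -0.13]
```

```bash
python3 - <<'E'
s=open('tray.py').read()
s=s.replace("def mkH","""E6=lambda l:[((u+.5)/4-.5+231,(v+.5)/4-.5+80) for u,v in l]
T6=np.load('T6.npy')
h3=[(0,43,6),(0,-59,6),(15,-20,12),(-15,-20,0)];p3=[(206,412),(577,402),(n,370),(n,452)]
s3=[(0,51,6),(15,30,12),(-15,30,0),(73.5,20.5,12)];q3=[(617,427),(n,387),(n,463),(746,183)]
def mkH""",1).replace("for mk,l,p,c,T,w in (","for mk,l,p,c,T,w in ((mkH,h3,E6(p3),'wrist',T6,1),(mkS,s3,E6(q3),'wrist',T6,1),")
s=s.replace("'TH.npy'","'TH2.npy'").replace("'TS.npy'","'TS2.npy'")
open('tray2.py','w').write(s)
E
python3 tray2.py; python3 -c "
from h import *
A=np.load('TS.npy');B=np.load('TS2.npy');print((np.linalg.inv(A)@B)[:3,3]*1000)
T=np.load('TS2.npy')
for u in (.018,0):delta(place(T,-.0039,u,.005))"
```

```text
[ 0.5086  0.2988  0.1015 -0.0046 -0.1207 21.3133] [0.0002 0.0002 0.0008 0.0005 0.0004 0.2124]
[[-0.27  0.21]
 [ 0.14  2.31]
 [ 0.   -0.09]
 [ 0.   -0.45]
 [-0.75 -0.21]
 [ 0.   -0.14]
 [ 0.    0.15]
 [ 2.46 -1.17]
 [ 0.12  0.  ]
 [ 0.   -0.05]
 [ 0.    0.12]
 [ 0.   -0.45]
 [ 0.    0.96]
 [ 0.66  1.48]
 [ 0.    0.02]
 [ 0.    0.4 ]
 [ 0.77 -1.  ]
 [-1.   -0.19]
 [ 0.36 -0.55]
 [ 0.   -0.78]
 [ 0.   -0.39]
 [ 0.59  0.  ]
 [ 0.15  0.  ]
 [-0.07  1.35]
 [-0.76 -0.63]
 [-1.2  -0.42]
 [ 0.53  1.94]
 [-0.89  1.  ]
 [ 0.67  1.62]
 [-0.23  0.78]]
[0.5486 0.1849 0.0996]
[-0.67322217 -0.18094327 -1.08896883]
pos [14.8 -2.2 62.6] ang [ 0.08 -0.   -0.53]
pos [19.5 -2.3 80. ] ang [ 0.08 -0.   -0.53]
```

Call:
apply_moves:
  deltas:
    - {"fingers": 0,"delta_pos": [5,-1,15],"angular": [0,0,-0.3]}
    - {"fingers": 0,"delta_pos": [10,-2,35],"angular": [0,0,-0.3]}
    - {"fingers": 0,"delta_pos": [14,-2,54],"angular": [0,0,-0.3]}
    - {"fingers": 0,"delta_pos": [15,-2,60],"angular": [0,0,-0.3]}
    - {"fingers": 0,"delta_pos": [15,-2,60],"angular": [0,0,-0.3]}
    - {"fingers": 0,"delta_pos": [15,-2,60],"angular": [0,0,-0.3]}
    - {"fingers": 0,"delta_pos": [15,-2,60],"angular": [0,0,-0.3]}
    - {"fingers": 0,"delta_pos": [15,-2,60],"angular": [0,0,-0.3]}

```text
clock: 29.05
tool_pos: [0.5359, 0.1803, 0.1215]
orientation: [180.0, -10.0, 21.1]
force: [-0.4, 0.5, -1.2]
opening: 0.0275
gripper_force: 30.0
```

```bash
python3 -c "
from h import *
T=np.load('TS.npy');T[:3,3]=ap(T,[-.0003,0,.0015])[0];np.save('TS3.npy',T);o=ctrl.get_obs();print(T[:3,:3].T@o['force'])
for u in (.018,.004,0):delta(place(T,-.0039,u,.005))
t=toolT();a=ctrl.snapshot('wrist')[:,:,::-1].copy(); cv2.imwrite('pics/w8.png',a)
P=proj(T[:3,3],'wrist',t)[0];print(P)
x,y=int(P[0])-100,max(int(P[1])-130,0);k=4
b=cv2.resize(a[y:y+150,x:x+200],None,fx=k,fy=k,interpolation=cv2.INTER_CUBIC);print(x,y)
dot=lambda P,c:[cv2.circle(b,(int((p[0]-x+.5)*k),int((p[1]-y+.5)*k)),3,c,-1) for p in proj(P,'wrist',t)]
dot(ap(T,np.array([(15,42,12),(15,-42,12),(72.8,22,12),(70,12,12),(-15,42,0),(-15,-42,0)])/1000),(0,255,0))
S=t@np.linalg.inv(place(np.eye(4),-.0039,0,.005))
dot(ap(S,np.array([(70,20,15),(0,14,15),(0,-14,15)])/1000),(0,0,255))
cv2.imwrite('pics/w8c.png',b)
"
```

```text
[-0.67147814  0.56481204 -0.96400858]
pos [-0.6  0.1  0.2] ang [-0.01 -0.02  0.23]
pos [ 3.   0.1 13.7] ang [-0.01 -0.02  0.23]
pos [ 4.1  0.1 17.6] ang [-0.01 -0.02  0.23]
[320.9209083  219.41229849]
220 89
```

View pics/w8c.png

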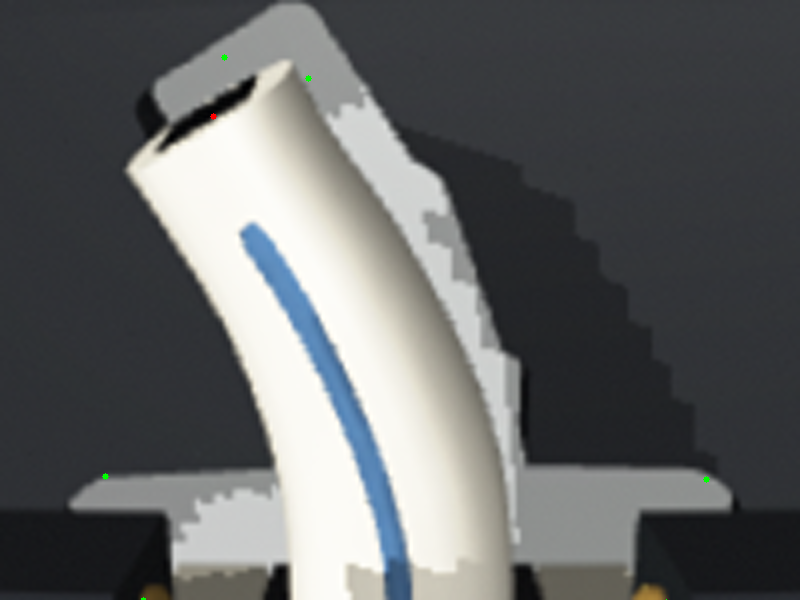

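The scoop corners fall on their marks at (105,476) and (706,478). The held tip matches its mark at (213,116). The cut-out edges sit slightly higher in the image than their marks, so I add +1 mm in x and lower.

Call:
apply_moves:
  deltas:
    - {"fingers": 0,"delta_pos": [1.2,0,3],"angular": [0,0,0]}
    - {"fingers": 0,"delta_pos": [2.2,0,6.5],"angular": [0,0,0]}
    - {"fingers": 0,"delta_pos": [3.1,0,10],"angular": [0,0,0]}
    - {"fingers": 0,"delta_pos": [4,0,13.5],"angular": [0,0,0]}
    - {"fingers": 0,"delta_pos": [4,0,13.5],"angular": [0,0,0]}
    - {"fingers": 0,"delta_pos": [4,0,13.5],"angular": [0,0,0]}
    - {"fingers": 0,"delta_pos": [4,0,13.5],"angular": [0,0,0]}

```text
clock: 29.8
tool_pos: [0.5416, 0.1824, 0.1079]
orientation: [179.9, -9.9, 21.1]
force: [-0.5, -0.3, -1.3]
opening: 0.0277
gripper_force: 30.0
```

```bash
cat > st.py <<'E'
from h import *
T=np.load('TS3.npy');o=ctrl.get_obs();print(T[:3,:3].T@o['force'],o['moment']);delta(place(T,-.0029,0,.005))
E
python3 st.py
```

```text
[-1.0301002  -0.09614382 -0.98051669] [-0.29039732  0.63096033 -0.02353861]
pos [ 1.5 -0.   2.9] ang [0.02 0.06 0.23]
```

No contact yet, and the spout is inside the rim. I continue in small steps.

Call:
apply_moves:
  deltas:
    - {"fingers": 0,"delta_pos": [0.2,0,0.7],"angular": [0,0,0]}
    - {"fingers": 0,"delta_pos": [0.4,0,1.4],"angular": [0,0,0]}
    - {"fingers": 0,"delta_pos": [0.5,0,2],"angular": [0,0,0]}
    - {"fingers": 0,"delta_pos": [0.5,0,2],"angular": [0,0,0]}
    - {"fingers": 0,"delta_pos": [0.5,0,2],"angular": [0,0,0]}

```text
clock: 30.3
tool_pos: [0.5423, 0.1827, 0.106]
orientation: [179.9, -9.9, 21.1]
force: [0.6, -0.3, -2.0]
opening: 0.0275
gripper_force: 30.0
```

```bash
python3 st.py
```

```text
[-0.38004825 -0.48048893 -2.00104399] [-0.29871086  0.58557725  0.01733231]
pos [ 1.  -0.   0.8] ang [0.02 0.07 0.23]
```

Call:
apply_moves:
  deltas:
    - {"fingers": 0,"delta_pos": [0.2,0,0.7],"angular": [0,0,0]}
    - {"fingers": 0,"delta_pos": [0.4,0,1.4],"angular": [0,0,0]}
    - {"fingers": 0,"delta_pos": [0.4,0,1.4],"angular": [0,0,0]}
    - {"fingers": 0,"delta_pos": [0.4,0,1.4],"angular": [0,0,0]}

```text
clock: 30.7
tool_pos: [0.5427, 0.1829, 0.1054]
orientation: [179.9, -9.9, 21.1]
force: [-5.9, -1.4, 6.4]
opening: 0.028
gripper_force: 30.0
```

```bash
python3 st.py
```

```text
[-2.75409486  0.82346454  8.32838611] [-0.2527739   2.14818241  0.15116528]
pos [ 0.7 -0.   0.2] ang [0.02 0.05 0.23]
```

Floor contact (8 N) is at nearly the same floor offset as the handle. I release.

Call:
apply_moves:
  deltas:
    - {"fingers": 28,"delta_pos": [0,0,0],"angular": [0,0,0]}
    - {"fingers": 29,"delta_pos": [0,0,0],"angular": [0,0,0]}
    - {"fingers": 31,"delta_pos": [0,0,-0.3],"angular": [0,0,0]}
    - {"fingers": 35,"delta_pos": [0,0,-0.3],"angular": [0,0,0]}
    - {"fingers": 40,"delta_pos": [0,0,-0.3],"angular": [0,0,0]}
    - {"fingers": 40,"delta_pos": [0,0,-0.3],"angular": [0,0,0]}

```text
clock: 31.3
tool_pos: [0.543, 0.1829, 0.105]
orientation: [179.9, -9.9, 21.1]
force: [-0.4, -0.3, 0.2]
opening: 0.0395
gripper_force: 0.0
```

Call:
apply_moves:
  deltas:
    - {"fingers": 40,"delta_pos": [0,0,-8],"angular": [0,0,0]}
    - {"fingers": 40,"delta_pos": [0,0,-25],"angular": [0,0,0]}
    - {"fingers": 40,"delta_pos": [0,0,-60],"angular": [0,0,0]}
    - {"fingers": 40,"delta_pos": [0,0,-105],"angular": [0,0,0]}
    - {"fingers": 40,"delta_pos": [0,0,-150],"angular": [0,0,0]}
    - {"fingers": 40,"delta_pos": [0,0,-170],"angular": [0,0,0]}
    - {"fingers": 40,"delta_pos": [0,0,-170],"angular": [0,0,0]}
    - {"fingers": 40,"delta_pos": [0,0,-170],"angular": [0,0,0]}
    - {"fingers": 40,"delta_pos": [0,0,-170],"angular": [0,0,0]}

```text
clock: 32.2
tool_pos: [0.5149, 0.1722, 0.2715]
orientation: [179.9, -9.8, 21.1]
force: [-0.2, 0.3, -0.4]
opening: 0.0399
gripper_force: 0.0
```

```bash
python3 - <<'E'
from h import *
t=toolT();a=ctrl.snapshot('wrist')[:,:,::-1].copy();cv2.imwrite('pics/w9.png',a);A=a.astype(int)
TH=np.load('TH.npy');TS=np.load('TS3.npy');np.set_printoptions(suppress=True)
for T in (TH,):T[:3,3]=ap(T,[0,0,.0024])[0]
pr=lambda T,L:proj(ap(T,np.array(L)/1000),'wrist',t).round(1)
print('H line pred',pr(TH,[(60,-41,26),(25,0,26),(-25,0,26)]).tolist())
print('S pred tip,edges',pr(TS,[(70,20,15),(20,14,15),(20,-14,15),(10,14,15),(10,-14,15)]).tolist())
blue=(A[...,0]-A[...,2]>45)
for n,T in(('H',TH),('S',TS)):
    c=pr(T,[(0,0,26)])[0].astype(int); 
    for r in range(c[1]-60,c[1]+40,10):
        q=np.where(blue[r,c[0]-50:c[0]+50])[0]+c[0]-50
        if len(q):print(n,r,q.min(),q.max(),end=' | ')
    print()
m=(A.min(2)>150).astype(np.uint8);nn,l,s,c=cv2.connectedComponentsWithStats(m)
p=pr(TS,[(20,6,28)])[0].astype(int);i=l[p[1],p[0]];print(i,s[i])
if i:
    for r in range(s[i,1],s[i,1]+min(s[i,3],110),5):
        q=np.where(l[r]==i)[0];print(r,q.min(),q.max(),end=' | ')
E
```

```text
H line pred [[236.5, 132.0], [201.8, 166.7], [209.4, 209.1]]
S pred tip,edges [[299.7, 121.0], [306.7, 168.8], [334.3, 169.0], [306.8, 177.8], [334.1, 177.9]]
H 138 213 215 | H 148 204 204 | H 158 201 202 | H 168 201 202 | H 178 203 203 | H 188 205 205 | H 198 207 207 | H 208 209 209 | 
S 141 308 310 | S 151 313 314 | S 161 317 318 | S 171 319 320 | S 181 320 321 | S 191 320 321 | S 201 320 321 | S 211 320 321 | S 221 322 323 | 
3 [ 286  114   64  132 3391]
114 307 308 | 119 304 307 | 124 291 309 | 129 293 313 | 134 296 316 | 139 298 319 | 144 301 322 | 149 303 324 | 154 304 326 | 159 305 328 | 164 306 329 | 169 306 330 | 174 307 330 | 179 291 330 | 184 286 331 | 189 287 330 | 194 305 330 | 199 307 331 | 204 307 331 | 209 307 331 | 214 308 334 | 219 308 338 |
```

```bash
python3 -c "
from plant import ctrl
print(ctrl.close_job())"
```

```text
the job is handed in; nothing more can be done
None
```

The handle and the spout are each packed in their own cut-out, and the job is handed in at about 32 s. The last wrist picture put both within about 2 mm of the predicted places, no verdict was returned, and I did not recheck the lid or the other bench items with a camera at the end.

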